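# Lay the next wall tile on the sloping setting stand with a spacer gap

## Task

Stand the spacer on the sloping board against the upper edge of the middle tile of the fixed row, square to it and centred. Then gently lay the loose full-size tile flat on the board right above it, lengthways up the slope, its sides in line with the middle tile and its lower edge resting snugly and squarely against the spacer, so that the gap is even. Let go and leave the spacer in the gap; leave the half tile and the wood block where they lie.

Things in the scene. Friction and masses are not known exactly. Their poses are not given: they have to be found in the camera images.
- row: three white tiles glued side by side, 10 mm gaps, each 90 (x) by 50 (y) by 18 mm (z), on a board sloping up at 25 degrees. Origin: on the board's surface, at the middle of the upper edge of the MIDDLE tile; x up the slope, y along the row to the left, z square out of the board. Tiles fill x -90 to 0 mm. When laid, the loose tile's origin is at x 55, y 0, z 0 mm here, the spacer's at x 5, y 0, z 0
- stand: the fixed plywood stand with the grey sloping board, low edge towards the robot; its place and yaw vary. Origin: on the bench, 75 mm straight below the row's origin. The board is 190 mm wide, bare from the row's upper edge on for 130 mm up the slope; its top is about 130 mm over the bench
- tile: the loose full-size tile, white ceramic, 90 mm long (its x) by 50 mm wide (its y) by 18 mm thick (z), about 200 g; lies flat on the bench at the left or right of the stand. Origin: centre of its underside. Either end may be the upper one
- spacer: an aluminium bar 10 mm thick (x, sets the gap), 44 long (y), 16 high (z), with an upright grey grip tab on its middle, 10 (x) by 24 mm (y), up to 48 mm height, so that only the tab stands out above the tiles; about 50 g. Stands on the bench left or right of the stand. Origin: centre of its underside. Either long face may go against the fixed tile; alone on the slope it tips over
- half_tile: a half tile of the same white ceramic, 45 (x) by 50 (y) by 18 mm, flat on the bench, not wanted. Origin: centre of its underside
- wood_block: a block of light wood, 80 (x) by 30 (y) by 26 mm, on the bench, not wanted. Origin: centre of its underside
Things that resemble listed ones, but are neither listed nor needed, are in the scene too. What is shaped like the tile but blue or yellow is not meant.

How it is judged:
By the outcome, as a careful person would: the job done as asked, in the order asked, and still so for the second after the job is handed in, with the robot touching nothing.
It also fails if it takes over 67 s, if anything falls off the work surface, if the arm or the gripper's body presses on something with over 40 N, if the wrist force passes 120 N, or if a joint passes its speed limit or range.

## Robot

A 6-joint arm with a two-finger parallel gripper is mounted at the origin on the work surface. World frame = base frame: x ahead of the robot, y to its left, z up, the work surface at z = 0. Lengths are in m, angles in rad, forces in N, time in s.
With the tool pointing down it reaches from about 0.325 to 1 m from the base axis. Payload 5.1 kg.
Tool frame: the origin (TCP) lies at the very end of the fingers, on their centre line; the grasp point (between the pads) lies behind it (robot.pinch_z is the y of the grasp point in the tool frame, in m); y points along the fingers, z is the direction in which the jaws open and shut, and the axes are right-handed (so a half turn about y gives the same grasp; the last joint's range is limited). The gripper opens to 85 mm and grips with 20 to 120 N. Pads are 22 mm wide; open, the fingers measure 114 mm over their backs; the gripper's body (76 mm by 85 mm) begins 54 mm behind the grasp point. The pads swing forward as they close: fully open they stand 13 mm farther back than shut.
Start: joints at [1.093, 0.124, 1.65, -0, 1.367, -0.083], TCP at [0.25, 0.6, 0.203] pointing down, gripper open.
Joint ranges: [-2.61, 2.61], [-1.02, 2.33], [0.03, 2.71], [-1.35, 4.49], [0.32, 2.68], [-2.91, 2.91]. Speed limits (rad/s): [2.57, 2.57, 3.14, 3.14, 3.14, 3.14].

## Interface

Orientations are given as a unit quaternion [w, x, y, z].
In Python, from bench import robot gives the robot as it stands.
- The arm moves only by the shell command python3 -m creep 'ROWS' [FORCE]. ROWS is JSON, a list of rows, each an object with "fingers": the opening, from -1 (shut) to 1 (fully open), so that 0 is half open; "translation": the shift along the tool's x, y, z in mm, a list of three; "twist": the turn, a rotation vector about the tool's x, y, z in degrees, a list of three. A call has 1 to 8 rows; each row is the pose to reach, as a shift and turn from the pose commanded when the call began, along the tool's axes at that moment; what a row does not reach only later rows make up. A row lasts 1/8 s, in which the tool goes at most 62.5 mm and 10.7 degrees, less where a joint would pass 70% of its speed; a pose out of reach is approached as far as the arm can. A call with a gripper value outside its range is refused whole. The fingers move at their own pace and stop on an object; FORCE is the grip in N (left out, the last holds). Time passes only in rows, so rows that repeat a pose let the fingers close. It gives the time, the measured TCP pose, the force and the opening at its end, in the units of the state.
- robot.get_obs(): the state, without advancing time (a new reading comes with each control period).
- robot.read_camera(name): name is "side" or "top" or "wrist"; returns the picture (400x640x3 uint8, blue, green, red); there is no depth.
- robot.get_calibration(name): a dict with "mtx" (3x3 intrinsics, pixels), "rvec" (rotation vector, rad) and "tvec" (3), from world to camera coordinates, as OpenCV has them. Camera axes: x right, y down, z forward; pixel columns grow to the right and rows downward; lengths in m; the calibration is good to about 2 mm. A picture is of the moment at which its call begins: read the wrist's pose just before it. get_calibration takes no time and is no camera call; for the wrist camera it gives the pose at the moment of the call.
- robot.sign_off(): hands the job in, once; it reports no verdict.
The state is a dict: "t": time; "qpos": joint angles; "qd": joint speeds; "tau": joint torques, N m; "tcp_pos": TCP position; "ee_rot": TCP orientation; "force": force on the tool from outside, world axes, zero at the start; "ft_torque": the same for the moment, N m; "grip_width": finger opening in m.
Only numpy, scipy, OpenCV 4.12 (cv2) and the standard library are available. Lean on these libraries where they do the work, as an engineer would, in place of code of your own. Each camera call takes 0.05 s, during which the arm holds its last target.

## Working session

There is one attempt and no reset: what is moved stays moved. The work goes in short steps, Python scripts to look and compute and a shell command to move; the robot and the scene stay as the last step left them, time stands still between calls to the robot, and variables do not carry over. Pictures are saved under pics/ and viewed, and the job is handed in when it is done.

```bash
ls; mkdir -p pics; python3 - <<'E'
from bench import robot
import cv2
print(robot.get_obs(), robot.pinch_z)
for n in ("side","top","wrist"):
    c=robot.get_calibration(n); print(n,c)
    cv2.imwrite(f"pics/{n}0.png",robot.read_camera(n))
E
```

```text
pics
{'t': 0.0, 'qpos': array([ 1.09342423e+00,  1.24511248e-01,  1.65166624e+00,  1.18965850e-05,
        1.36749365e+00, -8.25970952e-02]), 'qd': array([-0.00073983, -0.00070554, -0.00017061, -0.00050787,  0.0008447 ,
        0.00113156]), 'tau': array([ 2.66933002e-04, -4.23612070e+01, -3.65455735e+01,  6.65759607e-07,
        6.84946732e-03, -1.19591899e-06]), 'tcp_pos': array([0.2497056 , 0.59940235, 0.20135369]), 'ee_rot': array([-0.69267072,  0.69408092, -0.13887725,  0.13846319]), 'force': array([ 0.61310847,  0.79751475, -0.73436642]), 'ft_torque': array([ 0.01133731, -0.02594817,  0.00172533]), 'grip_width': 0.08504766586700581} -0.0187
side {'mtx': array([[386.81950167,   0.        , 310.6587388 ],
       [  0.        , 386.81950167, 203.50343727],
       [  0.        ,   0.        ,   1.        ]]), 'rvec': array([ 2.04755506, -0.46719877,  0.24499823]), 'tvec': array([-0.37024906,  0.16844116,  0.88027228])}
top {'mtx': array([[387.13302093,   0.        , 323.47304517],
       [  0.        , 387.13302093, 203.74190698],
       [  0.        ,   0.        ,   1.        ]]), 'rvec': array([ 2.20995831, -2.14512264,  0.05859283]), 'tvec': array([0.01108472, 0.44858976, 1.02898317])}
wrist {'mtx': array([[328.41077549,   0.        , 316.71592399],
       [  0.        , 328.41077549, 200.60329099],
       [  0.        ,   0.        ,   1.        ]]), 'rvec': array([-2.38101965, -1.58900678, -0.2552597 ]), 'tvec': array([-0.64828075, -0.04175975,  0.37995627])}
```

View pics/side0.png

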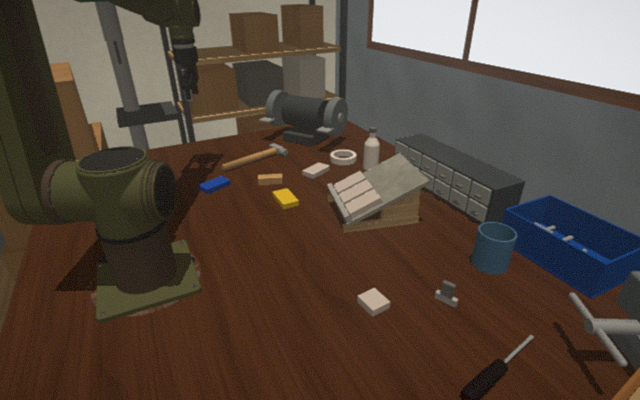

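View pics/top0.png

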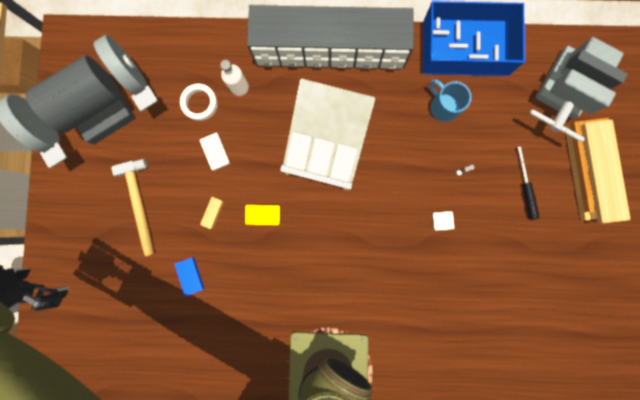

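View pics/wrist0.png

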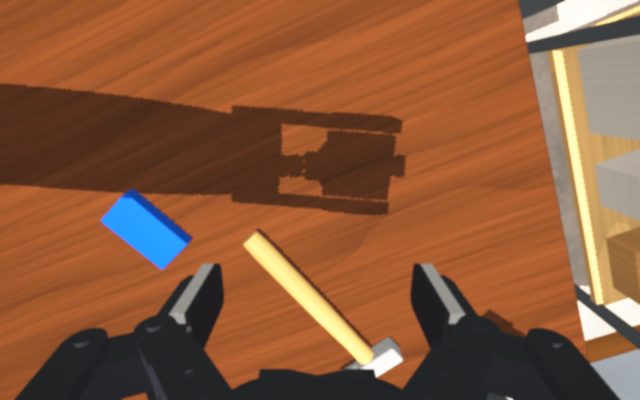

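```bash
cat > h.py <<'E'
import numpy as np, cv2
from scipy.spatial.transform import Rotation as Ro
def RT(c):
    return cv2.Rodrigues(np.asarray(c["rvec"],float))[0], np.asarray(c["tvec"],float).ravel()
def ray(c,px):
    R,t=RT(c); K=c["mtx"]; px=np.atleast_2d(px).astype(float)
    d=np.c_[(px[:,0]-K[0,2])/K[0,0],(px[:,1]-K[1,2])/K[1,1],np.ones(len(px))]@R
    return -R.T@t, d
def onplane(c,px,p0=(0,0,0),n=(0,0,1)):
    o,d=ray(c,px); n=np.asarray(n,float)
    s=((np.asarray(p0)-o)@n)/(d@n); return o+d*s[:,None]
def onz(c,px,z): return onplane(c,px,(0,0,z))
def proj(c,P):
    return cv2.projectPoints(np.atleast_2d(np.asarray(P,float)),np.asarray(c["rvec"]),np.asarray(c["tvec"]),c["mtx"],None)[0][:,0]
def quads(img,lo,hi,amin=60,roi=None,hsv=True):
    h=cv2.cvtColor(img,cv2.COLOR_BGR2HSV) if hsv else img
    m=cv2.inRange(h,np.array(lo),np.array(hi))
    if roi: 
        mm=np.zeros_like(m); x0,y0,x1,y1=roi; mm[y0:y1,x0:x1]=m[y0:y1,x0:x1]; m=mm
    cs,_=cv2.findContours(m,cv2.RETR_EXTERNAL,cv2.CHAIN_APPROX_NONE)
    return [(cv2.contourArea(k),cv2.minAreaRect(k),k) for k in cs if cv2.contourArea(k)>amin],m
def toolR(o):
    q=o["ee_rot"]; return Ro.from_quat([q[1],q[2],q[3],q[0]]).as_matrix()
def axes(yaxis,zaxis):
    y=np.asarray(yaxis,float); y/=np.linalg.norm(y); z=np.asarray(zaxis,float); z=z-y*(z@y); z/=np.linalg.norm(z)
    return np.c_[np.cross(y,z),y,z]
def goto(o,p,R):
    R0=toolR(o); t=R0.T@(np.asarray(p)-o["tcp_pos"])*1000
    a=Ro.from_matrix(R0.T@R).as_rotvec(degrees=True)
    print("translation",t.round(1),"twist",a.round(2),"|t|",np.linalg.norm(t).round(1),"|a|",np.linalg.norm(a).round(1))
E
python3 - <<'E'
from h import *
from bench import robot
img=cv2.imread('pics/top0.png'); c=robot.get_calibration('top')
hsv=cv2.cvtColor(img,cv2.COLOR_BGR2HSV)
for p in [(214,151),(443,221),(330,150),(335,110),(465,170),(473,167),(460,172)]: print(p,hsv[p[1],p[0]])
q,m=quads(img,(0,0,190),(180,50,255),40,(180,70,520,240))
for a,r,k in q:
    print(a,[np.round(v,1) for v in r]); print(onz(c,cv2.boxPoints(r),0.018).round(4).tolist(), onz(c,[r[0]],.018).round(4))
print('spacer',onz(c,[(465,170)],.03))
z=cv2.resize(img[70:240,180:500],None,fx=2.5,fy=2.5,interpolation=cv2.INTER_CUBIC); cv2.imwrite('pics/topz.png',z)
s=cv2.imread('pics/side0.png')[140:320,260:480]; cv2.imwrite('pics/sidez.png',cv2.resize(s,None,fx=3,fy=3,interpolation=cv2.INTER_CUBIC))
E
```

```text
(214, 151) [ 23   4 255]
(443, 221) [ 30   1 255]
(330, 150) [ 24  10 255]
(335, 110) [ 26  37 233]
(465, 170) [ 16  38 159]
(473, 167) [ 17  51 200]
(460, 172) [ 21  13 247]
299.5 [array([443.1, 220.6]), array([17.3, 19.4]), np.float64(84.3)]
[[0.4318, -0.2684, 0.018], [0.4385, -0.3198, 0.018], [0.3926, -0.3247, 0.018], [0.3859, -0.2735, 0.018]] [[ 0.4121 -0.2966  0.018 ]]
563.0 [array([214. , 151.1]), array([32.7, 18.7]), np.float64(67.4)]
[[0.6141, 0.3704, 0.018], [0.6353, 0.3239, 0.018], [0.5528, 0.2854, 0.018], [0.5318, 0.3316, 0.018]] [[0.5834 0.3278 0.018 ]]
942.0 [array([197.5, 101. ]), array([34., 35.]), np.float64(90.0)]
[[0.7686, 0.4317, 0.018], [0.771, 0.3344, 0.018], [0.6753, 0.3296, 0.018], [0.6728, 0.4263, 0.018]] [[0.7218 0.3804 0.018 ]]
6671.0 [array([325.5, 133.8]), array([76. , 94.2]), np.float64(14.6)]
[[0.5366, 0.1538, 0.018], [0.7919, 0.0979, 0.018], [0.7429, -0.1056, 0.018], [0.49, -0.0469, 0.018]] [[0.6393 0.0247 0.018 ]]
277.5 [array([233.9,  80.7]), array([27.2, 18.9]), np.float64(66.8)]
[[0.8056, 0.3227, 0.018], [0.8279, 0.2753, 0.018], [0.7578, 0.2424, 0.018], [0.7356, 0.2895, 0.018]] [[0.7816 0.2824 0.018 ]]
spacer [[ 0.54815729 -0.34997001  0.03      ]]
```

View pics/topz.png

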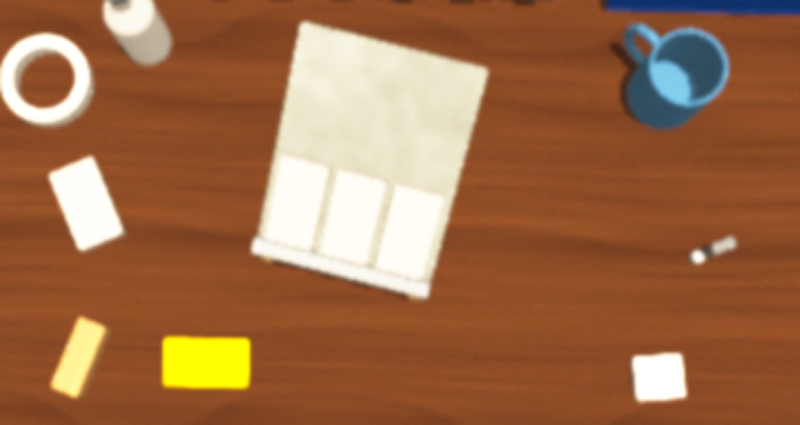

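View pics/sidez.png

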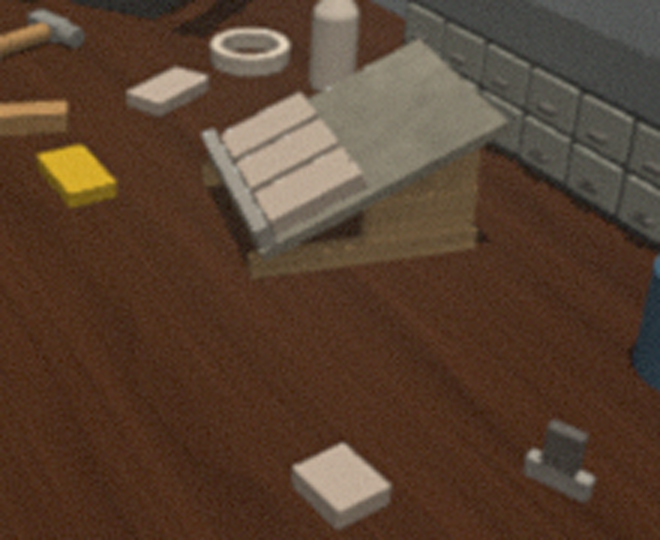

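```bash
python3 - <<'E'
from h import *
from bench import robot
o=robot.get_obs(); c=robot.get_calibration('wrist'); R,t=RT(c); R0=toolR(o)
print("cam pos in tool",R0.T@(-R.T@t-o['tcp_pos'])); print("cam axes(cols) in tool",(R0.T@R.T).round(3)); print(R0.round(3))
ct=robot.get_calibration('top')
# row: top-view estimates. rays on sloped plane unknown; first yaw from tile gap lines
K=lambda u,v:(180+u/2.5,70+v/2.5)
# upper edge of the middle tile at tile-top height ~ .075+.018*cos25
P=onz(ct,[K(337,171),K(384,183)],.075+.0163); print(P, np.degrees(np.arctan2(*(P[0]-P[1])[:2][::-1])))
# spacer in top
P=onz(ct,[K(697,257),K(729,244)],.0); print(P)
E
```

```text
cam pos in tool [-0.08074314 -0.17116325 -0.00084495]
cam axes(cols) in tool [[-0.001  0.949  0.316]
 [-0.    -0.316  0.949]
 [ 1.     0.001  0.   ]]
[[ 0.923 -0.001  0.385]
 [-0.385 -0.002  0.923]
 [-0.    -1.    -0.002]]
[[0.60809414 0.05012642 0.0913    ]
 [0.59704287 0.00215348 0.0913    ]] 77.0273998580921
[[ 0.54499396 -0.34350861  0.        ]
 [ 0.56034959 -0.37832478  0.        ]]
```

```bash
cat >> h.py <<'E'
def rowframe(yawdeg):
    a=np.radians(yawdeg); s=np.radians(25)
    ry=np.array([-np.sin(a),np.cos(a),0]); rx=np.array([np.cos(a)*np.cos(s),np.sin(a)*np.cos(s),np.sin(s)])
    return rx,ry,np.cross(rx,ry)
E
python3 - <<'E'
from h import *
from bench import robot
o=robot.get_obs(); rx,ry,n=rowframe(-13)
goto(o,np.array([.61,.024,.075])+n*.12,axes(-n,ry))
E
```

```text
translation [ 503.9   18.5 -401.1] twist [  2.19  -9.45 -24.96] |t| 644.3 |a| 26.8
```

```bash
python3 -m creep '[{"fingers":0.2,"translation":[503,18,-400],"twist":[2.2,-9.5,-25]},{"fingers":0.2,"translation":[503,18,-400],"twist":[2.2,-9.5,-25]},{"fingers":0.2,"translation":[503,18,-400],"twist":[2.2,-9.5,-25]},{"fingers":0.2,"translation":[503,18,-400],"twist":[2.2,-9.5,-25]},{"fingers":0.2,"translation":[503,18,-400],"twist":[2.2,-9.5,-25]},{"fingers":0.2,"translation":[503,18,-400],"twist":[2.2,-9.5,-25]},{"fingers":0.2,"translation":[503,18,-400],"twist":[2.2,-9.5,-25]},{"fingers":0.2,"translation":[503,18,-400],"twist":[2.2,-9.5,-25]}]' 
python3 - <<'E'
from h import *
from bench import robot
o=robot.get_obs(); rx,ry,n=rowframe(-13)
print(o['qpos'],o['t'])
goto(o,np.array([.61,.024,.075])+n*.12,axes(-n,ry))
E
```

```text
t: 1.15
tcp_pos: [0.4919, 0.1605, 0.1886]
ee_rot: [-0.669, 0.702, 0.075, 0.231]
force: [0.5, 0.7, -0.4]
grip_width: 0.051
[ 0.34599626 -0.41203794  2.20025333 -0.27546822  0.9947715  -0.89002711] 1.15
translation [  84.    44.5 -106.6] twist [-0.13  0.02  0.11] |t| 142.8 |a| 0.2
```

```bash
python3 -m creep '[{"fingers":0.2,"translation":[84,44,-106],"twist":[0,0,0]},{"fingers":0.2,"translation":[84,44,-106],"twist":[0,0,0]},{"fingers":0.2,"translation":[84,44,-106],"twist":[0,0,0]},{"fingers":0.2,"translation":[84,44,-106],"twist":[0,0,0]}]' 
python3 - <<'E'
from h import *
from bench import robot
o=robot.get_obs(); rx,ry,n=rowframe(-13)
print(o['qpos'],o['t'],o['qd'])
goto(o,np.array([.61,.024,.075])+n*.12,axes(-n,ry))
import pickle
c=robot.get_calibration('wrist'); i=robot.read_camera('wrist'); cv2.imwrite('pics/w1.png',i); pickle.dump((o,c,i),open('w1.pkl','wb'))
E
```

```text
t: 1.65
tcp_pos: [0.56, 0.0364, 0.1836]
ee_rot: [-0.669, 0.703, 0.073, 0.231]
force: [0.2, -0.1, 0.1]
grip_width: 0.0509
[ 0.02664257 -0.33257044  2.15114251 -0.13495976  0.90335254 -1.25371924] 1.65 [ 0.04528821 -0.01488094  0.01052902  0.00271967  0.00557866  0.01079954]
translation [ 0.8  0.2 -0.8] twist [-0.02 -0.15  0.  ] |t| 1.1 |a| 0.1
```

View pics/w1.png

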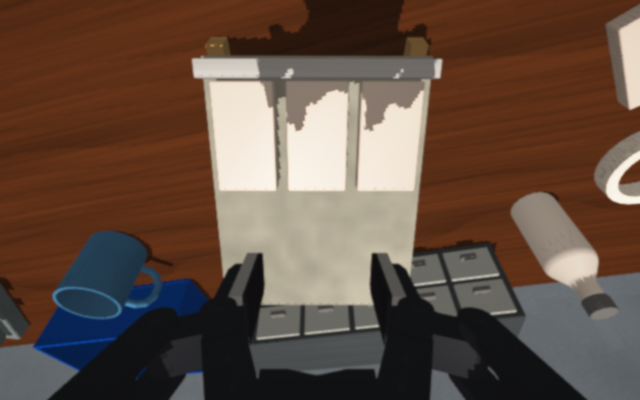

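```bash
python3 - <<'E'
from h import *
import pickle
o,c,i=pickle.load(open('w1.pkl','rb'))
g=cv2.cvtColor(i,cv2.COLOR_BGR2HSV)
cv2.imwrite('pics/w1z.png',cv2.resize(i[50:250,190:440],None,fx=3.2,fy=3,interpolation=cv2.INTER_CUBIC))
gr=cv2.cvtColor(i,cv2.COLOR_BGR2GRAY).astype(float)
for v in (150,170,180): print(v,gr[v,270:366:1].astype(int).tolist())
for u in (240,300,318,335,390): print(u,gr[180:200,u].astype(int).tolist())
E
```

```text
150 [240, 241, 239, 230, 200, 148, 106, 92, 106, 137, 157, 165, 166, 165, 165, 166, 177, 205, 229, 239, 240, 240, 241, 241, 240, 240, 241, 241, 241, 241, 240, 241, 241, 241, 241, 241, 241, 241, 241, 241, 240, 240, 240, 240, 240, 240, 240, 240, 240, 240, 240, 240, 240, 240, 239, 239, 239, 239, 239, 239, 239, 239, 239, 239, 239, 238, 238, 238, 238, 238, 238, 238, 238, 237, 234, 219, 184, 166, 167, 169, 171, 172, 174, 175, 174, 166, 144, 125, 148, 198, 227, 234, 235, 236, 236, 236]
170 [243, 243, 243, 241, 230, 190, 138, 105, 115, 147, 167, 174, 175, 175, 176, 176, 174, 186, 219, 238, 242, 243, 243, 243, 243, 243, 243, 243, 243, 243, 243, 243, 243, 243, 243, 243, 243, 243, 242, 242, 242, 242, 242, 242, 242, 242, 242, 241, 241, 241, 241, 241, 241, 241, 241, 240, 240, 240, 240, 240, 240, 240, 240, 240, 240, 240, 240, 239, 239, 239, 239, 239, 239, 238, 232, 215, 183, 165, 162, 162, 164, 163, 163, 163, 158, 142, 126, 146, 198, 227, 235, 237, 237, 238, 238, 238]
180 [244, 244, 245, 244, 238, 214, 158, 116, 119, 147, 165, 170, 170, 171, 171, 171, 172, 188, 219, 238, 243, 244, 244, 244, 244, 2
[... 178 characters left out ...]
 240, 240, 240, 240, 240, 240, 240, 240, 240, 240, 240, 239, 237, 228, 202, 177, 169, 167, 167, 167, 167, 167, 164, 156, 135, 130, 164, 210, 231, 237, 238, 238, 238, 238, 237]
240 [240, 240, 240, 240, 241, 241, 241, 241, 240, 234, 215, 186, 174, 173, 173, 174, 175, 176, 177, 177]
300 [244, 244, 244, 244, 244, 244, 244, 244, 243, 239, 221, 192, 177, 174, 174, 175, 175, 175, 175, 174]
318 [242, 242, 242, 242, 242, 242, 242, 243, 242, 238, 220, 189, 172, 169, 170, 171, 172, 172, 174, 175]
335 [240, 240, 240, 240, 240, 240, 240, 238, 233, 230, 216, 188, 171, 167, 166, 166, 166, 167, 166, 166]
390 [234, 234, 234, 234, 235, 234, 234, 235, 233, 230, 215, 191, 178, 175, 175, 176, 176, 177, 176, 176]
```

View pics/w1z.png

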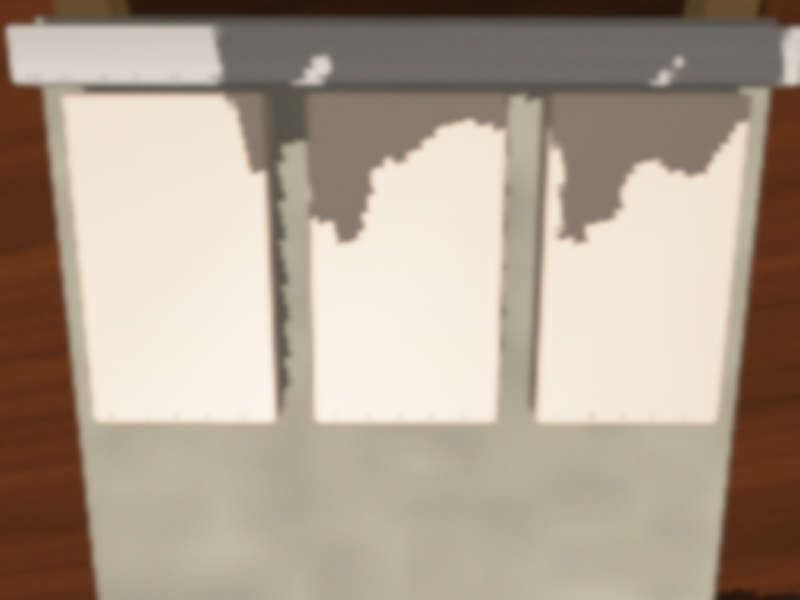

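```bash
cat >> h.py <<'E'
def cross(vals,lev,x0):
    """sub-pixel positions where the profile crosses lev"""
    s=np.sign(vals-lev); k=np.where(s[:-1]!=s[1:])[0]
    return x0+k+(lev-vals[k])/(vals[k+1]-vals[k])
E
python3 - <<'E'
from h import *
import pickle
o,c,i=pickle.load(open('w1.pkl','rb'))
gr=cv2.cvtColor(i,cv2.COLOR_BGR2GRAY).astype(float)
us=np.r_[225:270,292:342,364:410]
P=[]
for u in us:
    k=cross(gr[183:199,u],207,183); P.append((u,k[0]))
P=np.array(P); vx,vy,x0,y0=cv2.fitLine(P.astype(np.float32),cv2.DIST_HUBER,0,.01,.01).ravel()
v=lambda u:y0+(u-x0)*vy/vx
print('edge',v(225),v(410), 'res',np.abs(P[:,1]-[v(u) for u in P[:,0]]).max())
S=[]
for name,a,b in (('Lo',205,225),('Lr',262,280),('Ml',282,295),('Mr',338,352),('Rl',353,366),('Ro',405,425)):
    pts=[]
    for r in range(155,187):
        k=cross(gr[r,a:b],207,a)
        if len(k): pts.append((k[-1] if name in('Ml','Rl') else k[0],r))
    pts=np.array(pts); f=np.polyfit(pts[:,1],pts[:,0],1); ve=v(pts[0,0]); u=np.polyval(f,ve); S.append((name,u,v(u)))
    print(name,u.round(2),v(u).round(2),len(pts))
W=onz(c,[(s[1],s[2]) for s in S],.0913)
print(W.round(4)); d=W[0]-W[-1]; print('len',np.linalg.norm(d),'yaw ry',np.degrees(np.arctan2(d[1],d[0])))
print('widths',[np.linalg.norm(W[a]-W[a+1]).round(4) for a in range(5)])
E=W.mean(0); print('mid',E,(W[2]+W[3])/2)
yaw=np.degrees(np.arctan2(d[1],d[0]))-90; rx,ry,n=rowframe(yaw); print('yaw',yaw,'origin',E-.018*n)
E
```

```text
edge 190.3866 190.35872 res 0.2712103577228788
Lo 219.12 190.39 32
Lr 275.55 190.38 32
Ml 287.74 190.38 32
Mr 344.59 190.37 32
Rl 357.42 190.37 32
Ro 413.22 190.36 32
[[ 0.5832 -0.0566  0.0913]
 [ 0.5943 -0.0089  0.0913]
 [ 0.5967  0.0014  0.0913]
 [ 0.6079  0.0494  0.0913]
 [ 0.6105  0.0603  0.0913]
 [ 0.6215  0.1075  0.0913]]
len 0.1684537826089128 yaw ry -103.15605349163734
widths [np.float64(0.0489), np.float64(0.0106), np.float64(0.0493), np.float64(0.0111), np.float64(0.0485)]
mid [0.60235622 0.02551183 0.0913    ] [0.60233077 0.02540297 0.0913    ]
yaw -193.15605349163735 origin [0.59494875 0.02724324 0.07498646]
```

```bash
cat >> h.py <<'E'
YAW=-13.156; rx,ry,n=rowframe(YAW); EDGE=np.array([.60235,.02546,.0913]); ORG=EDGE-.018*n
def row2w(x,y,z): return ORG+x*rx+y*ry+z*n
def w2row(p): return np.array([(np.asarray(p)-ORG)@a for a in (rx,ry,n)])
def down(yawdeg): a=np.radians(yawdeg); return axes([0,0,-1],[np.cos(a),np.sin(a),0])
E
python3 - <<'E'
from h import *
from bench import robot
o=robot.get_obs(); print(ORG)
goto(o,[.553,-.361,.15],down(24))
E
```

```text
[0.60975747 0.02372859 0.07498646]
translation [  61.5   65.2 -389.8] twist [-11.63  52.09  23.15] |t| 400.0 |a| 58.2
```

```bash
python3 -m creep '[{"fingers":0.2,"translation":[61.5,65,-390],"twist":[-11.6,52.1,23.2]},{"fingers":0.2,"translation":[61.5,65,-390],"twist":[-11.6,52.1,23.2]},{"fingers":0.2,"translation":[61.5,65,-390],"twist":[-11.6,52.1,23.2]},{"fingers":0.2,"translation":[61.5,65,-390],"twist":[-11.6,52.1,23.2]},{"fingers":0.2,"translation":[61.5,65,-390],"twist":[-11.6,52.1,23.2]},{"fingers":0.2,"translation":[61.5,65,-390],"twist":[-11.6,52.1,23.2]},{"fingers":0.2,"translation":[61.5,65,-390],"twist":[-11.6,52.1,23.2]},{"fingers":0.2,"translation":[61.5,65,-390],"twist":[-11.6,52.1,23.2]}]' 
python3 - <<'E'
from h import *
from bench import robot
o=robot.get_obs()
print(o['qpos'],o['t'],o['qd'])
goto(o,[.553,-.361,.15],down(24))
import pickle
c=robot.get_calibration('wrist'); i=robot.read_camera('wrist'); cv2.imwrite('pics/w2.png',i); pickle.dump((o,c,i),open('w2.pkl','wb'))
E
```

```text
t: 2.7
tcp_pos: [0.5539, -0.3605, 0.1502]
ee_rot: [0.594, -0.593, 0.385, -0.384]
force: [-0.1, -0.0, 0.7]
grip_width: 0.0515
[-6.58767344e-01  1.83888721e-01  1.67282722e+00  1.37480787e-03
  1.28592619e+00 -1.07945569e+00] 2.7 [ 0.03414499 -0.03405968  0.02890575  0.01303853  0.00771567  0.00845811]
translation [ 0.1  0.2 -1. ] twist [-0.04  0.08 -0.09] |t| 1.0 |a| 0.1
```

View pics/w2.png

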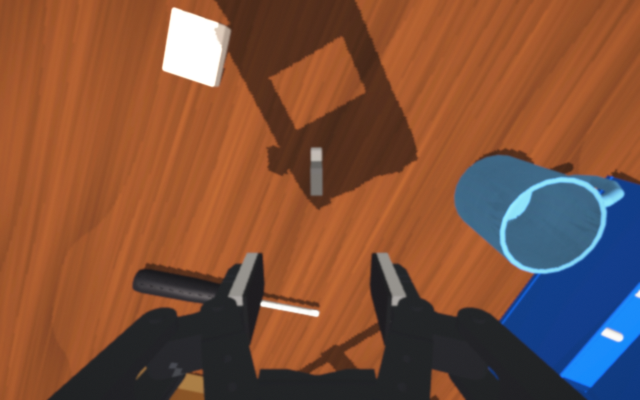

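```bash
python3 - <<'E'
from h import *
import pickle
o,c,i=pickle.load(open('w2.pkl','rb'))
cv2.imwrite('pics/w2z.png',cv2.resize(i[130:220,280:360],None,fx=7,fy=6.5,interpolation=cv2.INTER_CUBIC))
hsv=cv2.cvtColor(i,cv2.COLOR_BGR2HSV)
for v in range(144,200,4): print(v,hsv[v,304:330,1].tolist())
E
```

```text
144 [169, 172, 170, 171, 165, 167, 167, 166, 164, 164, 165, 168, 169, 166, 168, 168, 166, 168, 167, 170, 162, 163, 156, 159, 159, 166]
148 [173, 171, 170, 172, 169, 151, 98, 49, 35, 31, 31, 31, 29, 29, 29, 30, 37, 59, 106, 148, 161, 158, 156, 162, 162, 168]
152 [167, 169, 166, 164, 167, 127, 65, 32, 20, 18, 17, 17, 18, 18, 18, 19, 24, 39, 75, 126, 157, 160, 164, 166, 168, 165]
156 [166, 168, 169, 169, 166, 135, 68, 32, 22, 20, 20, 18, 21, 20, 21, 21, 25, 39, 71, 126, 156, 171, 168, 171, 167, 171]
160 [170, 169, 167, 166, 165, 138, 73, 33, 21, 19, 19, 18, 19, 18, 19, 20, 24, 43, 82, 137, 165, 169, 169, 166, 169, 171]
164 [171, 168, 166, 168, 163, 143, 91, 43, 23, 17, 15, 15, 15, 15, 15, 15, 20, 48, 97, 147, 166, 172, 167, 169, 168, 166]
168 [168, 168, 169, 169, 159, 123, 64, 29, 20, 16, 16, 16, 16, 16, 14, 16, 20, 33, 77, 135, 163, 166, 166, 167, 165, 166]
172 [164, 166, 165, 163, 160, 117, 63, 29, 17, 15, 15, 15, 15, 15, 15, 15, 17, 27, 71, 133, 160, 167, 165, 169, 169, 170]
176 [168, 167, 170, 169, 159, 121, 68, 36, 23, 19, 19, 21, 19, 19, 19, 19, 21, 35, 71, 133, 159, 165, 167, 167, 166, 169]
180 [170, 169, 169, 167, 156, 118, 66, 34, 21, 19, 21, 21, 21, 21, 19, 19, 19, 34, 73, 129, 163, 170, 166, 169, 167, 167]
184 [167, 163, 165, 161, 154, 123, 72, 36, 21, 21, 21, 19, 19, 21, 19, 19, 21, 31, 70, 125, 158, 167, 172, 168, 169, 168]
188 [163, 164, 161, 161, 159, 121, 73, 37, 23, 21, 21, 19, 21, 19, 19, 19, 21, 33, 73, 129, 159, 169, 169, 165, 167, 166]
192 [170, 162, 161, 161, 152, 128, 79, 37, 23, 19, 19, 19, 19, 19, 19, 21, 23, 34, 73, 129, 161, 168, 166, 167, 165, 164]
196 [178, 178, 176, 169, 163, 162, 151, 135, 130, 126, 122, 123, 122, 125, 126, 125, 125, 132, 148, 163, 165, 161, 167, 168, 170, 170]
```

View pics/w2z.png

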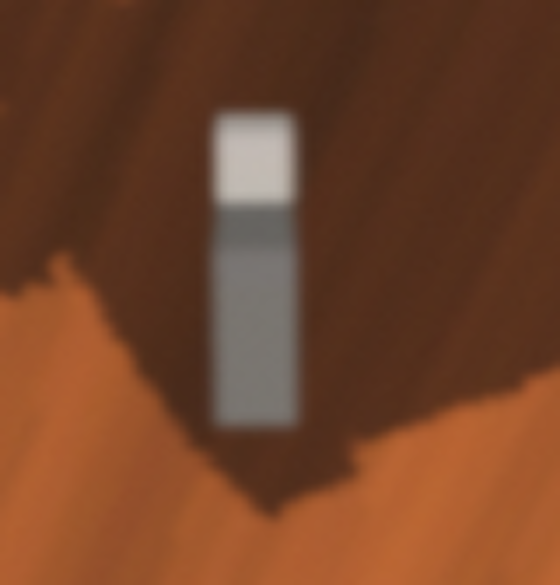

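```bash
python3 - <<'E'
from h import *
import pickle
o,c,i=pickle.load(open('w2.pkl','rb'))
s=cv2.cvtColor(i,cv2.COLOR_BGR2HSV)[:,:,1].astype(float)
L=[];R_=[]
for v in range(169,194):
    k=cross(s[v,304:330],90,304); L.append((k[0],v)); R_.append((k[-1],v))
fl=np.polyfit(*np.array(L)[:,::-1].T,1); fr=np.polyfit(*np.array(R_)[:,::-1].T,1)
print(fl,fr)
g=cv2.cvtColor(i,cv2.COLOR_BGR2GRAY).astype(float)
p=s[140:205,313:320].mean(1); print('ends',cross(p,90,140)); q=g[140:205,313:320].mean(1); print(q.round().astype(int).tolist())
ve=cross(p,90,140)[-1]; vn=167.7
px=[(np.polyval(f,v),v) for v in (vn,ve) for f in (fl,fr)]
W=onz(c,px,.048); print(W.round(4), 'len',np.linalg.norm(W[2]-W[0]),'wid',np.linalg.norm(W[1]-W[0]),np.linalg.norm(W[2]-W[3]))
d=W[2]+W[3]-W[0]-W[1]; print('y axis yaw',np.degrees(np.arctan2(d[1],d[0])),'centre',W.mean(0))
# body near end
b=onz(c,[(316.3,161.5)],.016); print('tab face foot at .016',b)
top=onz(c,[((np.polyval(fl,ve)+np.polyval(fr,ve))/2,ve)],.048); print(top)
print('tool z yaw',np.degrees(np.arctan2(*toolR(o)[:2,2][::-1])))
E
```

```text
[1.08731584e-02 3.07630005e+02] [-1.60649920e-04  3.22335352e+02]
ends [146.54146341 195.36604775]
[54, 54, 54, 54, 54, 56, 69, 104, 139, 159, 173, 183, 187, 188, 188, 187, 187, 187, 187, 184, 167, 134, 107, 101, 100, 100, 101, 103, 110, 115, 118, 118, 119, 119, 118, 118, 118, 119, 118, 119, 118, 118, 118, 119, 118, 118, 119, 118, 118, 118, 118, 118, 118, 117, 109, 88, 67, 57, 55, 55, 55, 56, 56, 58, 60]
[[ 0.5404 -0.3458  0.048 ]
 [ 0.5503 -0.3413  0.048 ]
 [ 0.5505 -0.3682  0.048 ]
 [ 0.5605 -0.3637  0.048 ]] len 0.0246057240354608 wid 0.010911566716051977 0.010947839645584797
y axis yaw -65.6242013868843 centre [ 0.55040942 -0.35475559  0.048     ]
tab face foot at .016 [[ 0.54612893 -0.34449418  0.016     ]]
[[ 0.55548707 -0.365962    0.048     ]]
tool z yaw 24.08146031022018
```

```bash
python3 - <<'E'
from h import *
from bench import robot
o=robot.get_obs()
goto(o,[.5505,-.3551,.0225],down(24.4))
E
```

```text
translation [ -5.1 128.   -1.6] twist [-0.06 -0.25 -0.09] |t| 128.1 |a| 0.3
```

```bash
python3 -m creep '[{"fingers":0.2,"translation":[-5.1,40,-1.6],"twist":[0,-0.3,0]},{"fingers":0.2,"translation":[-5.1,80,-1.6],"twist":[0,-0.3,0]},{"fingers":0.2,"translation":[-5.1,110,-1.6],"twist":[0,-0.3,0]},{"fingers":0.2,"translation":[-5.1,128,-1.6],"twist":[0,-0.3,0]},{"fingers":0.2,"translation":[-5.1,128,-1.6],"twist":[0,-0.3,0]},{"fingers":0.2,"translation":[-5.1,128,-1.6],"twist":[0,-0.3,0]}]' 
python3 - <<'E'
from h import *
from bench import robot
o=robot.get_obs()
goto(o,[.5505,-.3551,.0225],down(24.4))
import pickle
c=robot.get_calibration('wrist'); i=robot.read_camera('wrist'); cv2.imwrite('pics/w3.png',i); pickle.dump((o,c,i),open('w3.pkl','wb'))
E
```

```text
t: 3.5
tcp_pos: [0.5516, -0.3569, 0.0247]
ee_rot: [0.595, -0.594, 0.382, -0.384]
force: [0.2, 0.4, -0.7]
grip_width: 0.0509
translation [-2.1  2.2 -0.3] twist [-0.14  0.03  0.12] |t| 3.0 |a| 0.2
```

View pics/w3.png

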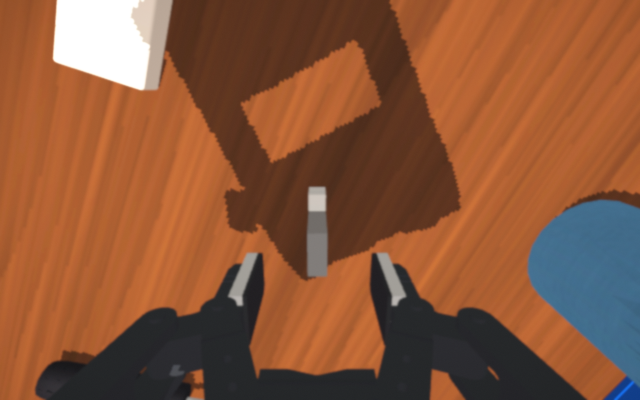

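```bash
python3 - <<'E'
from h import *
import pickle
o,c,i=pickle.load(open('w3.pkl','rb'))
s=cv2.cvtColor(i,cv2.COLOR_BGR2HSV)[:,:,1].astype(float); g=cv2.cvtColor(i,cv2.COLOR_BGR2GRAY).astype(float)
p=s[175:290,313:321].mean(1); print(cross(p,90,175)); q=g[175:290,313:321].mean(1).round().astype(int); print(list(enumerate(q.tolist(),175))[30:62])
ve=cross(p,90,175)[-1]
for r in (220,240,268): print(r,cross(s[r,295:340],90,295))
W=onz(c,[(317.2,ve),(317,234)],.048); print(W,np.linalg.norm(W[0]-W[1]))
f=onz(c,[(317,211.5)],.016); print(f)
d=np.array([.413,-.911,0]); print('centre from far',W[0]-.012*d,'from near',W[1]+.012*d,'foot',f+.012*d)
E
```

```text
[185.74331551 276.03246753]
[(205, 198), (206, 198), (207, 198), (208, 198), (209, 196), (210, 182), (211, 146), (212, 117), (213, 110), (214, 110), (215, 109), (216, 110), (217, 110), (218, 110), (219, 110), (220, 109), (221, 110), (222, 110), (223, 110), (224, 110), (225, 110), (226, 110), (227, 110), (228, 110), (229, 109), (230, 110), (231, 110), (232, 112), (233, 118), (234, 123), (235, 126), (236, 126)]
220 [307.15384615 326.25925926]
240 [306.         306.         327.46428571]
268 [306.42592593 326.5       ]
[[ 0.55552461 -0.36572107  0.048     ]
 [ 0.54566407 -0.34431147  0.048     ]] 0.023571196937888166
[[ 0.54581456 -0.3443896   0.016     ]]
centre from far [ 0.55056861 -0.35478907  0.048     ] from near [ 0.55062007 -0.35524347  0.048     ] foot [[ 0.55077056 -0.3553216   0.016     ]]
```

Centre (0.5507, -0.3551) is confirmed; correct by [-2, 2, 0], then grip.

```bash
python3 -m creep '[{"fingers":0.2,"translation":[-2,2,0],"twist":[0,0,0]},{"fingers":0.2,"translation":[-2,2,0],"twist":[0,0,0]},{"fingers":-1,"translation":[-2,2,0],"twist":[0,0,0]},{"fingers":-1,"translation":[-2,2,0],"twist":[0,0,0]},{"fingers":-1,"translation":[-2,2,0],"twist":[0,0,0]},{"fingers":-1,"translation":[-2,2,0],"twist":[0,0,0]},{"fingers":-1,"translation":[-2,2,0],"twist":[0,0,0]},{"fingers":-1,"translation":[-2,2,0],"twist":[0,0,0]}]' 40
python3 - <<'E'
from h import *
from bench import robot
o=robot.get_obs()
goto(o,[.5507,-.3551,.0225],down(24.4))
import pickle
c=robot.get_calibration('wrist'); i=robot.read_camera('wrist'); cv2.imwrite('pics/w4.png',i); pickle.dump((o,c,i),open('w4.pkl','wb'))
E
```

```text
t: 4.55
tcp_pos: [0.5495, -0.3549, 0.0208]
ee_rot: [0.595, -0.594, 0.383, -0.383]
force: [0.1, 1.0, 0.1]
grip_width: -0.0002
translation [ 0.6 -1.7  1. ] twist [-0.05 -0.02 -0.02] |t| 2.1 |a| 0.1
```

View pics/w4.png

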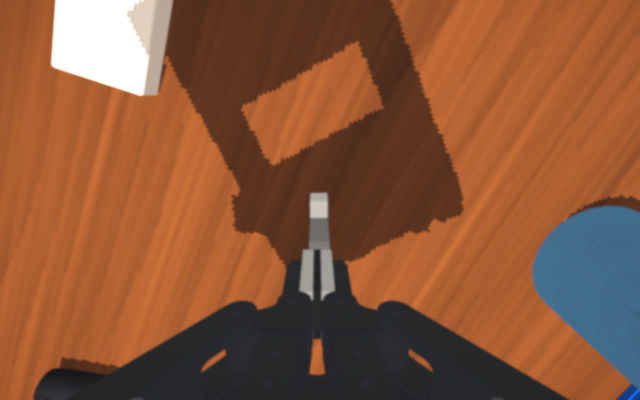

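```bash
python3 - <<'E'
from h import *
from bench import robot
import pickle
o,c,i=pickle.load(open('w4.pkl','rb'))
R=toolR(o)
for q in ([0,0,0],[0,-.0187,0],[0,-.026,0],[-.011,-.0187,0],[-.011,0,0],[-.011,-.0187,.005]):
    print(q,proj(c,o['tcp_pos']+R@np.array(q)).round(1))
print(proj(c,[.5507,-.3551,.048]),proj(c,[.5507-.012*.413,-.3551+.012*.911,.048]),robot.get_obs()['grip_width'])
cv2.imwrite('pics/w4z.png',cv2.resize(i[180:350,240:400],None,fx=4.5,fy=3.5,interpolation=cv2.INTER_CUBIC))
s=robot.read_camera('side'); cv2.imwrite('pics/s4.png',cv2.resize(s[220:330,380:540],None,fx=5,fy=5,interpolation=cv2.INTER_CUBIC))
E
```

```text
[0, 0, 0] [[317.1 239.4]]
[0, -0.0187, 0] [[317.2 254.8]]
[0, -0.026, 0] [[317.2 261.8]]
[-0.011, -0.0187, 0] [[317.2 235.4]]
[-0.011, 0, 0] [[317.2 221.5]]
[-0.011, -0.0187, 0.005] [[327.1 235.4]]
[[319.29010854 264.09751086]] [[319.36417987 241.98726517]] 0.00036271346245616415
```

View pics/w4z.png

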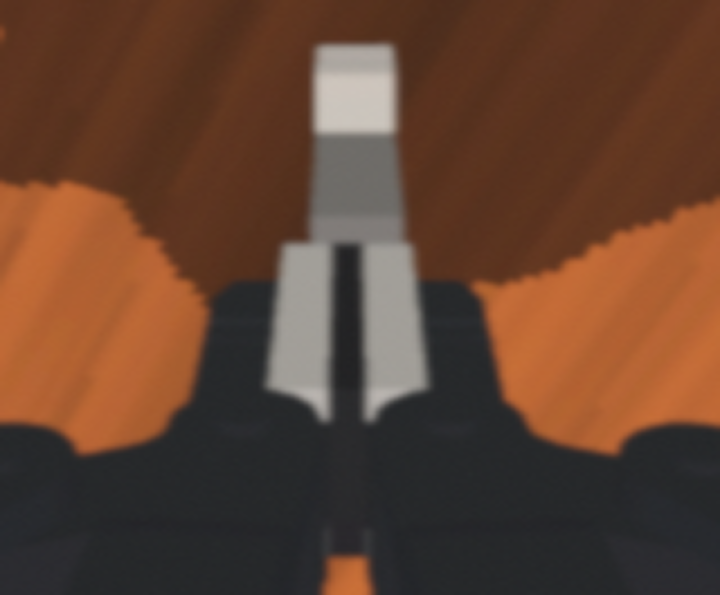

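View pics/s4.png

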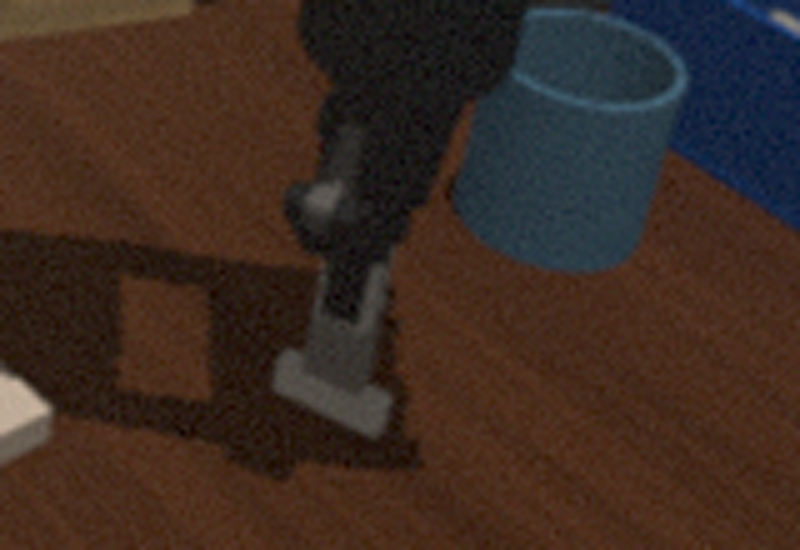

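```bash
python3 -m creep '[{"fingers":0.2,"translation":[0.6,0,1],"twist":[0,0,0]},{"fingers":0.2,"translation":[0.6,0,1],"twist":[0,0,0]},{"fingers":0.2,"translation":[0.6,0,1],"twist":[0,0,0]},{"fingers":0.2,"translation":[0.6,8,1],"twist":[0,0,0]},{"fingers":0.2,"translation":[0.6,16,1],"twist":[0,0,0]},{"fingers":0.2,"translation":[0.6,16,1],"twist":[0,0,0]}]'
python3 - <<'E'
from h import *
from bench import robot
o=robot.get_obs(); print(o['force'],o['tcp_pos'])
import pickle
c=robot.get_calibration('wrist'); i=robot.read_camera('wrist'); cv2.imwrite('pics/w5.png',i); pickle.dump((o,c,i),open('w5.pkl','wb'))
c=robot.get_calibration('side'); s=robot.read_camera('side'); print(proj(c,[o['tcp_pos'],o['tcp_pos']+[0,0,.034],[.5507,-.3551,.048]]))
cv2.imwrite('pics/s5.png',cv2.resize(s[220:330,380:540],None,fx=5,fy=5,interpolation=cv2.INTER_CUBIC))
E
```

```text
t: 5.4
tcp_pos: [0.5498, -0.3543, 0.0032]
ee_rot: [0.595, -0.594, 0.384, -0.382]
force: [0.1, -0.7, -0.3]
grip_width: 0.0513
[ 0.14943968 -0.69706747 -0.27398541] [ 0.5497685  -0.35433864  0.00315719]
[[445.55176421 300.05381305]
 [448.15710652 287.50712484]
 [449.64253338 283.48194167]]
```

View pics/w5.png

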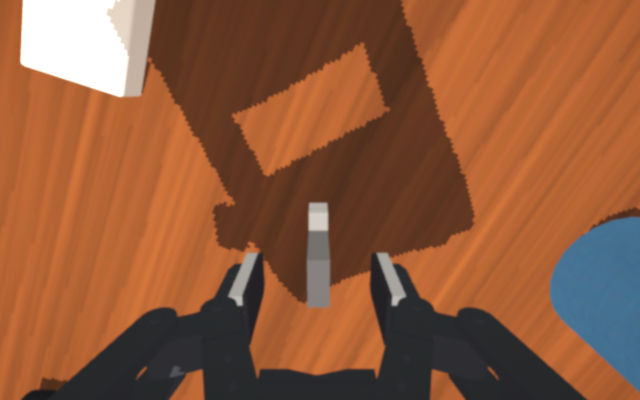

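View pics/s5.png

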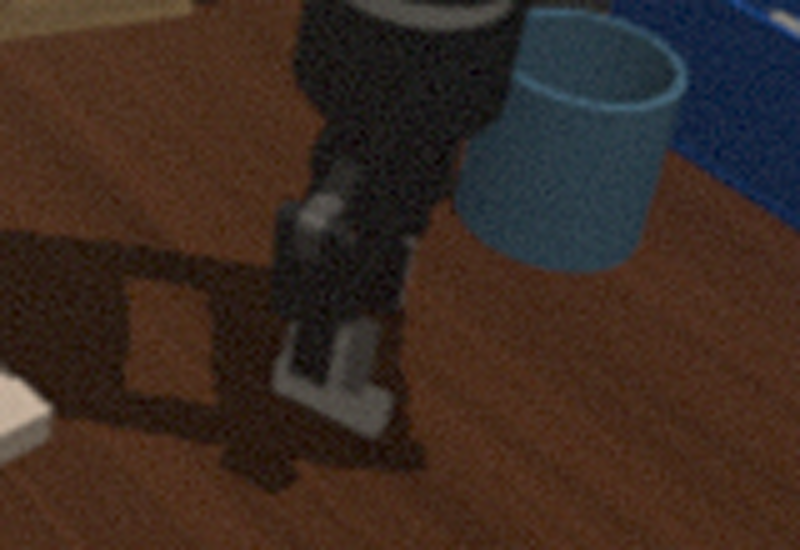

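```bash
python3 -m creep '[{"fingers":0.2,"translation":[-0.3,8,0.5],"twist":[0,0,0]},{"fingers":0.2,"translation":[-0.3,15,0.5],"twist":[0,0,0]},{"fingers":0.2,"translation":[-0.3,15,0.5],"twist":[0,0,0]},{"fingers":-1,"translation":[-0.3,15,0.5],"twist":[0,0,0]},{"fingers":-1,"translation":[-0.3,15,0.5],"twist":[0,0,0]},{"fingers":-1,"translation":[-0.3,15,0.5],"twist":[0,0,0]},{"fingers":-1,"translation":[-0.3,15,0.5],"twist":[0,0,0]}]' 40
python3 - <<'E'
from h import *
from bench import robot
o=robot.get_obs(); print(o['force'],o['tcp_pos'])
import pickle
c=robot.get_calibration('wrist'); i=robot.read_camera('wrist'); cv2.imwrite('pics/w6.png',cv2.resize(i[180:350,240:400],None,fx=4.5,fy=3.5,interpolation=cv2.INTER_CUBIC)); pickle.dump((o,c,i),open('w6.pkl','wb'))
E
```

```text
t: 6.38
tcp_pos: [0.5513, -0.3547, -0.0099]
ee_rot: [0.595, -0.594, 0.383, -0.383]
force: [0.2, 0.1, 0.5]
grip_width: 0.0097
[0.15249567 0.05229128 0.48667558] [ 0.55126535 -0.35472671 -0.00987916]
```

View pics/w6.png

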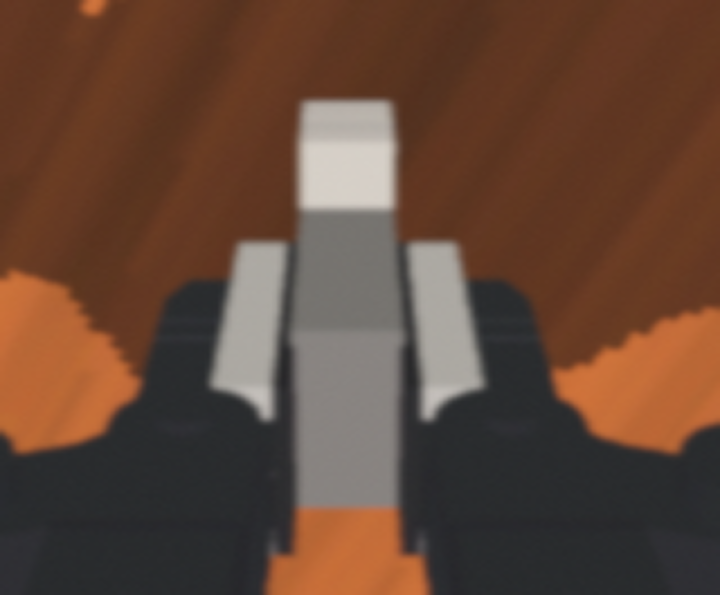

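```bash
python3 - <<'E'
from h import *
import pickle
o,c,i=pickle.load(open('w6.pkl','rb')); R=toolR(o)
g=cv2.cvtColor(i,cv2.COLOR_BGR2GRAY).astype(float); s=cv2.cvtColor(i,cv2.COLOR_BGR2HSV)[:,:,1].astype(float)
q=g[200:335,313:322].mean(1); dq=np.diff(q)
for a,b in ((203,211),(214,225),(234,246),(265,282),(318,332)):
    w=np.abs(dq[a-200:b-200]); print('edge',(np.arange(a,b)+.5)@w/w.sum(), q[a-200].round(),q[b-200].round())
def edg(v,a,b): return cross(s[v,a:b],90,a)
for v in (212,216,224,230,234): print(v,edg(v,295,340))
def tf(p): return (R.T@(p-o['tcp_pos'])*1000).round(2)
E
```

```text
edge 208.32471264367817 63.0 178.0
edge 219.27922077922076 179.0 208.0
edge 239.3014268727705 208.0 116.0
edge 273.8837209302325 115.0 133.0
edge 325.8870967741935 132.0 128.0
212 [305.93442623 327.41071429]
216 [305.74193548 327.74545455]
224 [305.34615385 328.11764706]
230 [305.31481481 327.91836735]
234 [305.28301887 327.88      ]
```

```bash
python3 - <<'E'
from h import *
import pickle
o,c,i=pickle.load(open('w6.pkl','rb')); R=toolR(o)
def tf(p): return (R.T@(p-o['tcp_pos'])*1000).round(2)
for nm,px,z,yy in (('foot',(316.6,239.3),.016,12),('bodytop',(316.7,219.3),.016,22),('bodybot',(316.7,208.3),0,22),('tabnear',(317,273.9),.048,12),('tabfar',(317.2,324.8),.048,-12)):
    t=tf(onz(c,[px],z)[0]); print(nm,t,'centre tool x',t[0]+yy)
E
```

```text
foot [-12.18 -25.88  -0.34] centre tool x -0.17999999999999972
bodytop [-22.6  -25.88  -0.3 ] centre tool x -0.6000000000000014
bodybot [-22.41  -9.88  -0.29] centre tool x -0.41000000000000014
tabnear [-12.28 -57.88  -0.17] centre tool x -0.27999999999999936
tabfar [ 11.81 -57.88  -0.06] centre tool x -0.1899999999999995
```

```bash
python3 -m creep '[{"fingers":-1,"translation":[0,-50,0],"twist":[0,0,0]},{"fingers":-1,"translation":[0,-110,0],"twist":[0,0,0]},{"fingers":-1,"translation":[0,-170,0],"twist":[0,0,0]},{"fingers":-1,"translation":[0,-170,0],"twist":[0,0,0]}]' 40
cat >> h.py <<'E'
SP=np.array([-.3,-9.9,-.25])/1000   # spacer origin in the tool
def spgoto(o,x,y,z,dyaw=0):
    """tool pose that puts the spacer's origin at the row coords (mm)"""
    R=axes(-n,rx); 
    goto(o,row2w(x/1000,y/1000,z/1000)-R@SP,R)
def spnow(o):
    R=toolR(o); p=w2row(o['tcp_pos']+R@SP)*1000; M=np.c_[rx,ry,n].T@R
    print('spacer in row mm',p.round(2),'rot err deg',Ro.from_matrix(axes(-n,rx).T@R).as_rotvec(degrees=True).round(2),'F row',(np.c_[rx,ry,n].T@o['force']).round(1),'t',o['t'],'w',o['grip_width'])
E
python3 - <<'E'
from h import *
from bench import robot
o=robot.get_obs(); spnow(o); spgoto(o,20,0,60)
E
```

```text
t: 6.92
tcp_pos: [0.5543, -0.3572, 0.168]
ee_rot: [-0.594, 0.594, -0.378, 0.388]
force: [0.5, 0.0, -0.4]
grip_width: 0.009
spacer in row mm [  72.66 -383.44   79.67] rot err deg [-23.48 -37.02   7.7 ] F row [ 0.2  0.1 -0.5] t 6.925 w 0.00898770298945331
translation [-326.    36.8  205.1] twist [23.48 37.02 -7.7 ] |t| 386.9 |a| 44.5
```

```bash
python3 -m creep '[{"fingers":-1,"translation":[-326,37,205],"twist":[23.5,37,-7.7]},{"fingers":-1,"translation":[-326,37,205],"twist":[23.5,37,-7.7]},{"fingers":-1,"translation":[-326,37,205],"twist":[23.5,37,-7.7]},{"fingers":-1,"translation":[-326,37,205],"twist":[23.5,37,-7.7]},{"fingers":-1,"translation":[-326,37,205],"twist":[23.5,37,-7.7]},{"fingers":-1,"translation":[-326,37,205],"twist":[23.5,37,-7.7]},{"fingers":-1,"translation":[-326,37,205],"twist":[23.5,37,-7.7]},{"fingers":-1,"translation":[-326,37,205],"twist":[23.5,37,-7.7]}]' 40
python3 - <<'E'
from h import *
from bench import robot
import pickle
o=robot.get_obs(); spnow(o); spgoto(o,10,0,20)
c=robot.get_calibration('wrist'); i=robot.read_camera('wrist'); cv2.imwrite('pics/w7.png',i); pickle.dump((o,c,i),open('w7.pkl','wb'))
E
```

```text
t: 7.92
tcp_pos: [0.6021, 0.0287, 0.1213]
ee_rot: [-0.524, 0.337, -0.426, 0.656]
force: [-0.4, -0.9, -1.7]
grip_width: 0.0094
spacer in row mm [11.64  3.31 55.52] rot err deg [-0.84 -0.07  0.34] F row [-0.9 -1.  -1.4] t 7.925 w 0.009371464195257785
translation [ 3.6 35.5 -1. ] twist [ 0.84  0.07 -0.34] |t| 35.7 |a| 0.9
```

View pics/w7.png

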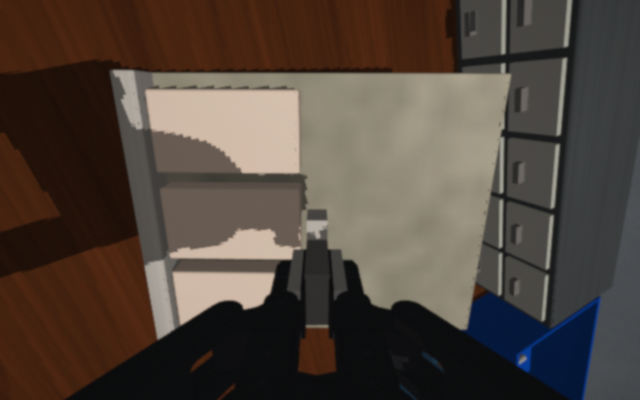

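```bash
python3 -m creep '[{"fingers":-1,"translation":[3.6,25,-1],"twist":[0.8,0,-0.3]},{"fingers":-1,"translation":[3.6,25,-1],"twist":[0.8,0,-0.3]},{"fingers":-1,"translation":[3.6,25,-1],"twist":[0.8,0,-0.3]}]' 40
python3 - <<'E'
from h import *
from bench import robot
import pickle
o=robot.get_obs(); spnow(o); spgoto(o,10,0,20); print(o['qd'])
c=robot.get_calibration('wrist'); i=robot.read_camera('wrist'); cv2.imwrite('pics/w8.png',cv2.resize(i[130:350,220:420],None,fx=3.6,fy=2.7,interpolation=cv2.INTER_CUBIC)); pickle.dump((o,c,i),open('w8.pkl','wb'))
spnow(robot.get_obs())
E
```

```text
t: 8.35
tcp_pos: [0.6114, 0.0205, 0.1001]
ee_rot: [-0.524, 0.332, -0.421, 0.662]
force: [0.4, 0.6, -0.4]
grip_width: 0.0094
spacer in row mm [12.49 -2.51 31.69] rot err deg [ 0.11  0.19 -0.04] F row [ 0.   0.7 -0.4] t 8.35 w 0.009358236455836179
translation [-2.5 11.7 -2.5] twist [-0.11 -0.19  0.04] |t| 12.2 |a| 0.2
[ 0.00714914 -0.01152258 -0.01374208 -0.00214171 -0.00361197  0.00170584]
spacer in row mm [13.05 -2.24 32.1 ] rot err deg [ 0.17  0.18 -0.02] F row [-0.6 -0.3 -0.2] t 8.4 w 0.009191470761907267
```

View pics/w8.png

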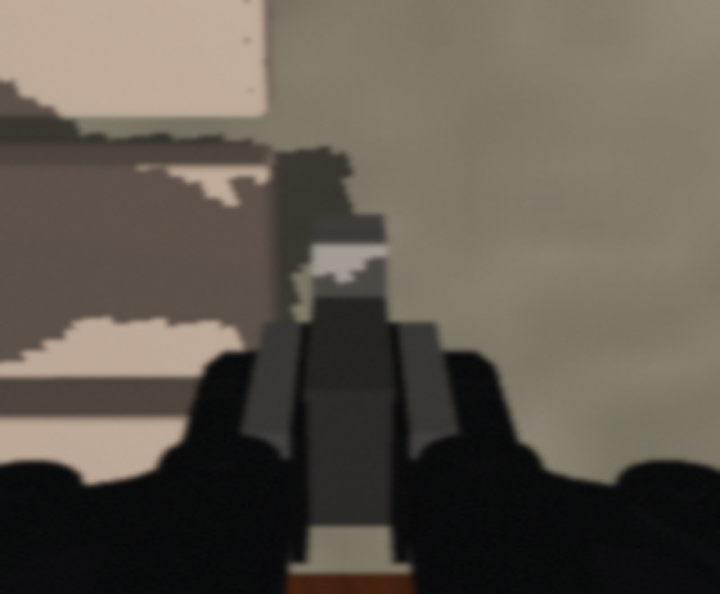

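```bash
python3 -m creep '[{"fingers":-1,"translation":[-2.3,13,-4.5],"twist":[0,0,0]},{"fingers":-1,"translation":[-2.3,26,-4.5],"twist":[0,0,0]},{"fingers":-1,"translation":[-2.3,26,-4.5],"twist":[0,0,0]},{"fingers":-1,"translation":[-2.3,26,-4.5],"twist":[0,0,0]}]' 40
python3 - <<'E'
from h import *
from bench import robot
import pickle
o=robot.get_obs(); spnow(o); print(o['qd'].round(3))
c=robot.get_calibration('wrist'); i=robot.read_camera('wrist'); cv2.imwrite('pics/w9.png',cv2.resize(i[130:350,220:420],None,fx=3.6,fy=2.7,interpolation=cv2.INTER_CUBIC)); pickle.dump((o,c,i),open('w9.pkl','wb'))
spnow(robot.get_obs())
E
```

```text
t: 8.9
tcp_pos: [0.6188, 0.0221, 0.0742]
ee_rot: [-0.524, 0.333, -0.421, 0.661]
force: [0.4, 0.1, -0.3]
grip_width: 0.0092
spacer in row mm [7.71 0.74 5.3 ] rot err deg [ 0.1   0.11 -0.01] F row [ 0.2  0.2 -0.4] t 8.9 w 0.009246623492454763
[ 0.    -0.01  -0.005  0.001  0.002  0.001]
spacer in row mm [8.07 0.8  5.6 ] rot err deg [ 0.14  0.11 -0.  ] F row [-0.9 -0.  -0. ] t 8.95 w 0.009109580448641989
```

View pics/w9.png

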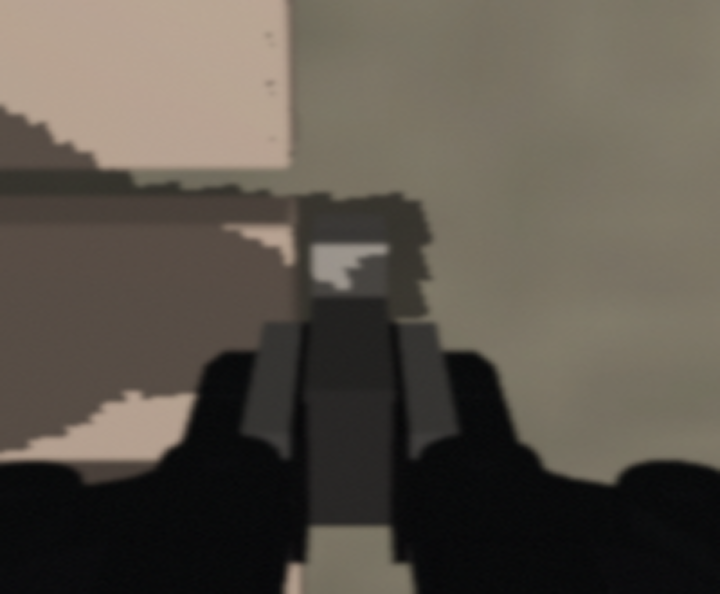

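```bash
python3 - <<'E'
from h import *
import pickle
o,c,i=pickle.load(open('w9.pkl','rb'))
g=cv2.cvtColor(i,cv2.COLOR_BGR2GRAY).astype(float)
print(g[185:225,280:298].mean(1).round().astype(int).tolist())
print(g[205:245,309:325].mean(1).round().astype(int).tolist())
print(g[175:195,260:298].mean(1).round().astype(int).tolist())
print('rows',[ (v,g[v,290:335].astype(int).tolist()) for v in (219,223,226)])
E
```

```text
[167, 167, 167, 167, 166, 163, 153, 135, 119, 111, 110, 110, 107, 100, 89, 78, 68, 65, 65, 66, 66, 66, 66, 67, 67, 67, 71, 86, 110, 127, 131, 130, 125, 115, 106, 100, 90, 83, 81, 80]
[54, 53, 53, 53, 54, 56, 56, 57, 57, 56, 55, 55, 56, 59, 74, 106, 135, 147, 146, 139, 128, 123, 122, 120, 112, 106, 106, 106, 106, 100, 93, 87, 77, 68, 57, 44, 35, 33, 33, 34]
[167, 167, 167, 167, 167, 167, 166, 166, 167, 167, 167, 167, 167, 167, 166, 163, 153, 134, 118, 110]
rows [(219, [89, 96, 120, 147, 161, 164, 165, 164, 165, 163, 147, 110, 73, 57, 52, 56, 61, 68, 73, 74, 74, 74, 73, 74, 74, 74, 74, 74, 74, 75, 74, 74, 74, 73, 74, 73, 71, 64, 57, 53, 52, 51, 52, 52, 53]), (223, [80, 80, 79, 80, 80, 80, 83, 101, 132, 153, 151, 123, 85, 61, 55, 68, 99, 130, 145, 148, 150, 149, 149, 149, 149, 149, 150, 150, 149, 148, 147, 144, 140, 135, 135, 133, 123, 97, 69, 56, 53, 52, 53, 53, 53]), (226, [79, 79, 79, 79, 79, 79, 79, 84, 104, 136, 144, 116, 81, 60, 55, 68, 98, 129, 145, 148, 149, 149, 149, 149, 149, 150, 149, 148, 137, 110, 87, 76, 72, 70, 70, 68, 66, 61, 55, 53, 53, 53, 54, 53, 54])]
```

```bash
python3 - <<'E'
from h import *
import pickle
o,c,i=pickle.load(open('w9.pkl','rb'))
def rr(px,z): return w2row(onplane(c,[px],ORG+n*z,n)[0])*1000
print('left tile right edge (want 35)',rr((289,192.3),.018))
print('mid tile left edge (25)',rr((289,212.6),.018))
print('mid tile upper edge (0)',rr((301.5,223),.018))
for z in (.0213,.0216): print('spacer end (22)',rr((316.6,219.9),z),'left',rr((306.2,224),z),'right',rr((327,224),z))
R=toolR(o)
E
```

```text
left tile right edge (want 35) [-4.86090714 35.54958524 18.        ]
mid tile left edge (25) [-5.14728977 25.32450297 18.        ]
mid tile upper edge (0) [ 0.79089294 19.90685009 18.        ]
spacer end (22) [ 8.14816788 22.83204603 21.3       ] left [ 3.18514388 20.74058747 21.3       ] right [13.10547754 20.71997413 21.3       ]
spacer end (22) [ 8.14794356 22.95175925 21.6       ] left [ 3.19518003 20.86462453 21.6       ] right [13.09500457 20.84405381 21.6       ]
```

```bash
python3 -m creep '[{"fingers":-1,"translation":[0.5,2.5,0],"twist":[0,0,0]},{"fingers":-1,"translation":[0.5,4.5,0],"twist":[0,0,0]},{"fingers":-1,"translation":[0.5,4.5,-1],"twist":[0,0,0]},{"fingers":-1,"translation":[0.5,4.5,-2],"twist":[0,0,0]},{"fingers":-1,"translation":[0.5,4.5,-2],"twist":[0,0,0]}]' 40
python3 - <<'E'
from h import *
from bench import robot
spnow(robot.get_obs())
E
```

```text
t: 9.57
tcp_pos: [0.6187, 0.0215, 0.0695]
ee_rot: [-0.524, 0.333, -0.421, 0.662]
force: [-0.7, -0.1, -1.0]
grip_width: 0.0094
spacer in row mm [5.72 0.19 1.07] rot err deg [ 0.12  0.12 -0.01] F row [-1.  -0.3 -0.6] t 9.575 w 0.009357970155484487
```

```bash
python3 -m creep '[{"fingers":-1,"translation":[0,0.8,0],"twist":[0,0,0]},{"fingers":-1,"translation":[0,0.8,0],"twist":[0,0,0]}]' 40
python3 -m creep '[{"fingers":-1,"translation":[0,0,-0.8],"twist":[0,0,0]},{"fingers":-1,"translation":[0,0,-0.8],"twist":[0,0,0]}]' 40
python3 - <<'E'
from h import *
from bench import robot
spnow(robot.get_obs())
E
```

```text
t: 9.82
tcp_pos: [0.6191, 0.0215, 0.0688]
ee_rot: [-0.524, 0.333, -0.421, 0.662]
force: [-0.8, -1.1, -0.7]
grip_width: 0.0092
t: 10.07
tcp_pos: [0.6185, 0.0216, 0.0686]
ee_rot: [-0.524, 0.333, -0.421, 0.662]
force: [-0.3, -0.3, -0.3]
grip_width: 0.0093
spacer in row mm [5.16 0.23 0.29] rot err deg [ 0.14  0.12 -0.  ] F row [-0.3 -0.3 -0.2] t 10.075 w 0.009286229527060097
```

```bash
for k in 1 ; do python3 -m creep '[{"fingers":-1,"translation":[0,0.8,0],"twist":[0,0,0]},{"fingers":-1,"translation":[0,0.8,0],"twist":[0,0,0]}]' 40; python3 -c "
from h import *
from bench import robot
spnow(robot.get_obs())"
python3 -m creep '[{"fingers":-1,"translation":[0,0,-0.8],"twist":[0,0,0]},{"fingers":-1,"translation":[0,0,-0.8],"twist":[0,0,0]}]' 40; python3 -c "
from h import *
from bench import robot
spnow(robot.get_obs())"
done
```

```text
t: 10.32
tcp_pos: [0.6188, 0.0216, 0.0682]
ee_rot: [-0.524, 0.333, -0.421, 0.662]
force: [-4.0, -0.3, 4.1]
grip_width: 0.0089
spacer in row mm [ 5.24  0.26 -0.17] rot err deg [ 0.12  0.12 -0.01] F row [-1.7 -1.2  5.3] t 10.325 w 0.00894787485749358
t: 10.58
tcp_pos: [0.6187, 0.0216, 0.0682]
ee_rot: [-0.524, 0.332, -0.42, 0.662]
force: [-1.5, 0.2, 4.2]
grip_width: 0.0095
spacer in row mm [ 5.12  0.28 -0.16] rot err deg [0.22 0.11 0.01] F row [ 0.4 -0.1  4.4] t 10.575 w 0.00946860777499179
```

```bash
python3 -m creep '[{"fingers":-1,"translation":[0,-0.3,-1],"twist":[0,0,0]},{"fingers":-1,"translation":[0,-0.3,-1],"twist":[0,0,0]}]' 40; python3 - <<'E'
from h import *
from bench import robot
import pickle
spnow(robot.get_obs())
c=robot.get_calibration('wrist'); i=robot.read_camera('wrist'); cv2.imwrite('pics/w10.png',cv2.resize(i[130:350,220:420],None,fx=3.6,fy=2.7,interpolation=cv2.INTER_CUBIC))
E
```

```text
t: 10.82
tcp_pos: [0.6186, 0.0217, 0.0683]
ee_rot: [-0.525, 0.332, -0.42, 0.662]
force: [4.8, -2.3, 1.0]
grip_width: 0.0099
spacer in row mm [5.11 0.3  0.02] rot err deg [0.35 0.12 0.03] F row [ 5.1 -1.2 -1.3] t 10.825 w 0.009886548332803724
```

View pics/w10.png

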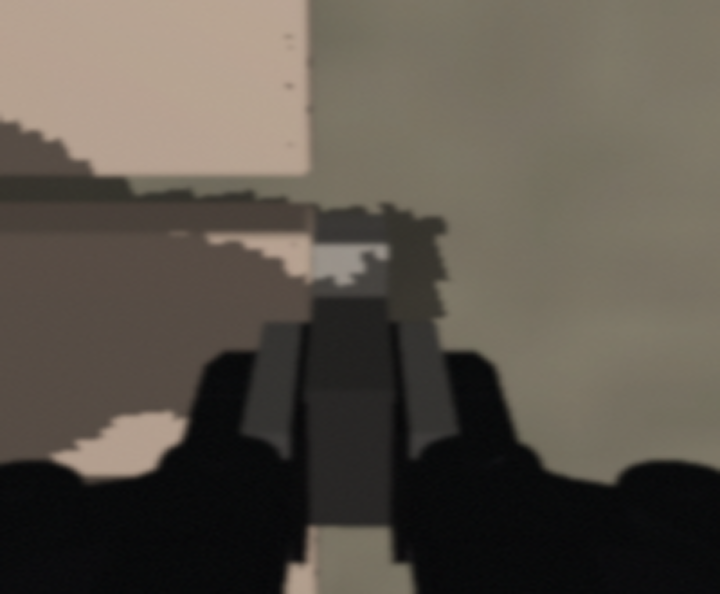

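```bash
python3 -m creep '[{"fingers":-1,"translation":[0,0.5,0],"twist":[0,0,0]},{"fingers":-1,"translation":[0,0.5,0],"twist":[0,0,0]}]' 40; python3 - <<'E'
from h import *
from bench import robot
import pickle
o=robot.get_obs();spnow(o)
c=robot.get_calibration('wrist'); i=robot.read_camera('wrist'); pickle.dump((o,c,i),open('w11.pkl','wb'))
g=cv2.cvtColor(i,cv2.COLOR_BGR2GRAY).astype(float)
a=g[205:230,292:303].mean(1); b=g[212:228,309:322].mean(1); d=g[188:205,280:303].mean(1)
print(a.round().astype(int).tolist(),b.round().astype(int).tolist())
def ed(p,x0,w):
    k=np.abs(np.diff(p)); j=k.argmax(); s=slice(max(0,j-w),j+w+1); return x0+(np.arange(len(k))[s]+.5)@k[s]/k[s].sum()
va,vb,vd=ed(a,205,2),ed(b,212,2),ed(d,188,2); print(va,vb,vd)
def rr(px,z): return w2row(onplane(c,[px],ORG+n*z,n)[0])*1000
print(rr((297,va),.018),rr((315,vb),.016),rr((297,vd),.018))
E
```

```text
t: 11.12
tcp_pos: [0.6187, 0.0217, 0.0682]
ee_rot: [-0.525, 0.332, -0.42, 0.662]
force: [3.6, -2.0, 4.7]
grip_width: 0.0091
spacer in row mm [ 5.1   0.36 -0.15] rot err deg [0.32 0.12 0.02] F row [ 5.5 -1.1  2.6] t 11.125 w 0.009139722796108477
[68, 66, 66, 66, 66, 66, 66, 67, 67, 69, 81, 106, 131, 150, 160, 164, 164, 160, 157, 152, 139, 122, 112, 110, 108] [56, 57, 56, 55, 55, 55, 59, 73, 105, 133, 142, 139, 138, 138, 138, 140]
216.04814004376368 219.79937998228522 194.3168582375479
[-3.65715642 25.24544865 18.        ] [ 4.72381273 22.53984852 16.        ] [-3.44070025 35.84760083 18.        ]
```

```bash
python3 -m creep '[{"fingers":-0.3,"translation":[0,0,0],"twist":[0,0,0]},{"fingers":-0.3,"translation":[0,0,0],"twist":[0,0,0]},{"fingers":-0.3,"translation":[0,0,0],"twist":[0,0,0]}]' 40
python3 - <<'E'
from h import *
from bench import robot
o=robot.get_obs();spnow(o)
i=robot.read_camera('wrist'); cv2.imwrite('pics/w12.png',cv2.resize(i[130:350,220:420],None,fx=3.6,fy=2.7,interpolation=cv2.INTER_CUBIC))
E
```

```text
t: 11.55
tcp_pos: [0.616, 0.0221, 0.0656]
ee_rot: [-0.523, 0.334, -0.422, 0.661]
force: [-1.4, -0.0, 2.1]
grip_width: 0.0302
spacer in row mm [ 1.59  0.09 -1.35] rot err deg [-0.05  0.11 -0.03] F row [-0.4 -0.3  2.5] t 11.55 w 0.030156388560641924
```

View pics/w12.png

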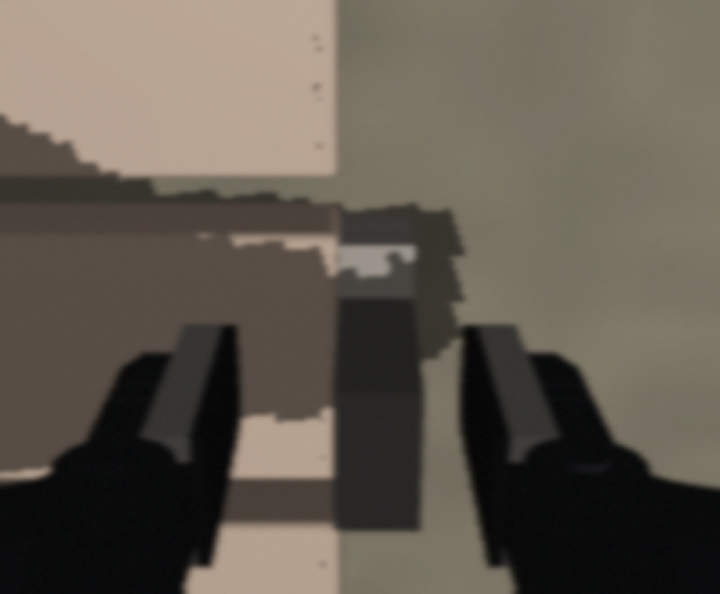

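```bash
python3 -m creep '[{"fingers":-0.3,"translation":[0,-5,2.5],"twist":[0,0,0]},{"fingers":-0.3,"translation":[0,-30,3],"twist":[0,0,0]},{"fingers":-0.3,"translation":[0,-80,3],"twist":[0,0,0]},{"fingers":-0.3,"translation":[0,-120,3],"twist":[0,0,0]}]' 40
python3 - <<'E'
from h import *
from bench import robot
o=robot.get_obs();print(o['t'],o['tcp_pos'],o['qpos'])
goto(o,[.583,.328,.10],down(115))
import pickle
c=robot.get_calibration('wrist');i=robot.read_camera('wrist'); cv2.imwrite('pics/w13.png',i); pickle.dump((o,c,i),open('w13.pkl','wb'))
E
```

```text
t: 12.1
tcp_pos: [0.5697, 0.033, 0.1782]
ee_rot: [-0.524, 0.333, -0.421, 0.662]
force: [0.8, 0.3, -1.0]
grip_width: 0.0299
12.1 [0.5696618  0.03303735 0.17822531] [ 0.01985139 -0.30473515  2.13991928 -0.13591126  0.88417706  0.31528308]
translation [-290.1   47.8  -82.9] twist [ -13.66 -125.8    28.02] |t| 305.5 |a| 129.6
```

View pics/w13.png

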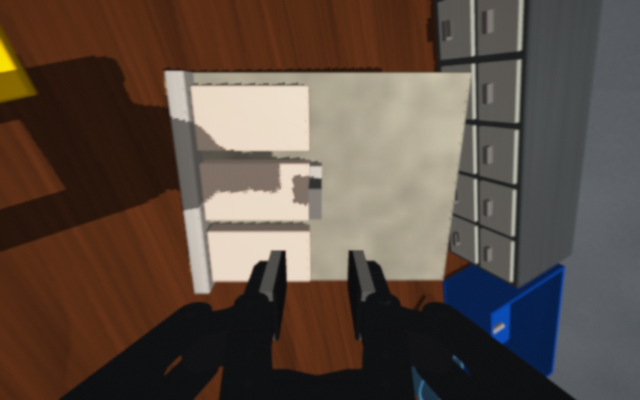

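```bash
python3 -m creep '[{"fingers":0.7,"translation":[-290,48,-83],"twist":[-13.7,-125.8,28]},{"fingers":0.7,"translation":[-290,48,-83],"twist":[-13.7,-125.8,28]},{"fingers":0.7,"translation":[-290,48,-83],"twist":[-13.7,-125.8,28]},{"fingers":0.7,"translation":[-290,48,-83],"twist":[-13.7,-125.8,28]},{"fingers":0.7,"translation":[-290,48,-83],"twist":[-13.7,-125.8,28]},{"fingers":0.7,"translation":[-290,48,-83],"twist":[-13.7,-125.8,28]},{"fingers":0.7,"translation":[-290,48,-83],"twist":[-13.7,-125.8,28]},{"fingers":0.7,"translation":[-290,48,-83],"twist":[-13.7,-125.8,28]}]' 40
python3 - <<'E'
from h import *
from bench import robot
o=robot.get_obs();print(o['t'],o['tcp_pos'],o['qpos'])
goto(o,[.583,.328,.10],down(115))
E
```

```text
t: 13.15
tcp_pos: [0.5832, 0.3279, 0.0977]
ee_rot: [0.735, -0.658, 0.056, -0.154]
force: [0.3, -0.3, 0.1]
grip_width: 0.0728
13.15 [0.583211   0.32789322 0.09770365] [ 0.42401661  0.14034215  1.82344998  0.02070734  1.00254491 -0.85737306]
translation [ 0.  -2.3  0.3] twist [ -4.54 -42.02   9.28] |t| 2.3 |a| 43.3
```

```bash
python3 -m creep '[{"fingers":0.7,"translation":[0,-2,0],"twist":[-4.5,-42,9.3]},{"fingers":0.7,"translation":[0,-2,0],"twist":[-4.5,-42,9.3]},{"fingers":0.7,"translation":[0,-2,0],"twist":[-4.5,-42,9.3]},{"fingers":0.7,"translation":[0,-2,0],"twist":[-4.5,-42,9.3]},{"fingers":0.7,"translation":[0,-2,0],"twist":[-4.5,-42,9.3]},{"fingers":0.7,"translation":[0,-2,0],"twist":[-4.5,-42,9.3]}]' 40
python3 - <<'E'
from h import *
from bench import robot
import pickle
o=robot.get_obs();print(o['t'],o['tcp_pos'],o['qpos'])
goto(o,[.583,.328,.10],down(115))
c=robot.get_calibration('wrist');i=robot.read_camera('wrist'); cv2.imwrite('pics/w14.png',i); pickle.dump((o,c,i),open('w14.pkl','wb'))
E
```

```text
t: 13.9
tcp_pos: [0.5829, 0.3275, 0.0998]
ee_rot: [0.692, -0.69, -0.15, 0.149]
force: [-0.3, 0.0, -0.3]
grip_width: 0.0731
13.9 [0.5829215  0.32748779 0.09978996] [ 4.30997491e-01  2.41814623e-01  1.69397404e+00  1.43498051e-03
  1.20410324e+00 -1.56755007e+00]
translation [ 0.3 -0.2  0.4] twist [-0.08 -0.52  0.1 ] |t| 0.6 |a| 0.5
```

View pics/w14.png

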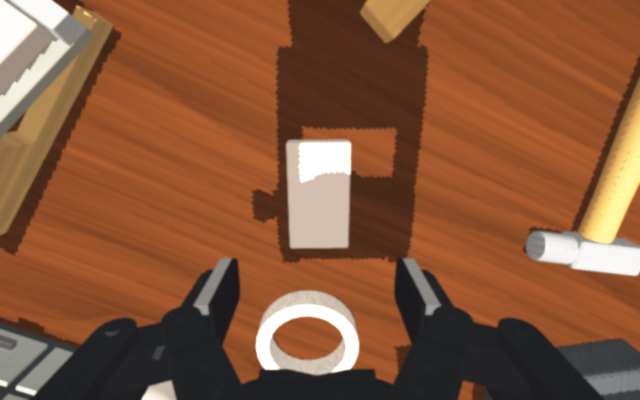

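```bash
python3 - <<'E'
from h import *
import pickle
o,c,i=pickle.load(open('w14.pkl','rb')); R=toolR(o)
s=cv2.cvtColor(i,cv2.COLOR_BGR2HSV)[:,:,1].astype(float)
print(s[190,278:296].astype(int).tolist(),s[190,342:358].astype(int).tolist(),s[132:150,320].astype(int).tolist(),s[240:256,320].astype(int).tolist())
gr=cv2.cvtColor(i,cv2.COLOR_BGR2GRAY).astype(float); print(gr[132:150,320].astype(int).tolist())
def fit(pts): 
    vx,vy,x,y=cv2.fitLine(np.float32(pts),cv2.DIST_HUBER,0,.01,.01).ravel(); return np.array([-vy,vx,-(-vy*x+vx*y)])
L=fit([(cross(s[v,275:300],90,275)[0],v) for v in range(150,240,2)])
Rr=fit([(cross(s[v,338:362],90,338)[-1],v) for v in range(150,240,2)])
T=fit([(u,cross(s[130:155,u],90,130)[0]) for u in range(294,345,2)])
B=fit([(u,cross(s[235:260,u],90,235)[-1]) for u in range(294,345,2)])
def X(a,b): p=np.cross(a,b); return p[:2]/p[2]
px=[X(T,L),X(T,Rr),X(B,Rr),X(B,L)]; print(np.round(px,1).tolist())
W=onz(c,px,.018); print(W.round(4).tolist()); print([np.linalg.norm(W[k]-W[(k+1)%4]).round(4) for k in range(4)])
for k in (1,3):
    d=W[2]-W[1] if k==1 else W[3]-W[0]; print('long yaw',np.degrees(np.arctan2(d[1],d[0])))
ctr=W.mean(0); print('ctr',ctr,'tool',(R.T@(ctr-o['tcp_pos'])*1000).round(2))
# far edge based
far=(W[2]+W[3])/2; d=(W[2]+W[3]-W[0]-W[1]); d/=np.linalg.norm(d); print('ctr from far',far-.045*d)
E
```

```text
[167, 172, 170, 170, 173, 170, 169, 161, 127, 77, 54, 46, 44, 44, 45, 44, 45, 45] [45, 44, 45, 45, 45, 45, 49, 65, 99, 143, 166, 170, 166, 166, 170, 170] [188, 190, 188, 186, 184, 184, 167, 112, 65, 48, 26, 5, 1, 0, 0, 0, 0, 0] [43, 43, 43, 43, 41, 43, 43, 50, 74, 125, 161, 169, 168, 169, 168, 170]
[104, 103, 105, 106, 108, 107, 110, 128, 159, 190, 235, 254, 255, 255, 255, 255, 255, 255]
[[284.8999938964844, 139.60000610351562], [351.20001220703125, 139.1999969482422], [348.20001220703125, 247.89999389648438], [288.8999938964844, 248.39999389648438]]
[[0.5512, 0.2855, 0.018], [0.5299, 0.3316, 0.018], [0.6134, 0.3702, 0.018], [0.6348, 0.3243, 0.018]]
[np.float64(0.0507), np.float64(0.0921), np.float64(0.0506), np.float64(0.0922)]
long yaw 24.816123942987975
long yaw 24.869363933814064
ctr [0.58233293 0.32789526 0.018     ] tool [-0.51 81.79  0.5 ]
ctr from far [0.5832879  0.32833738 0.018     ]
```

```bash
python3 - <<'E'
from h import *
from bench import robot
goto(robot.get_obs(),[.5833,.3283,-.02],down(114.85))
E
python3 -m creep '[{"fingers":0.7,"translation":[0.6,40,0.6],"twist":[0,-0.5,0]},{"fingers":0.7,"translation":[0.6,80,0.6],"twist":[0,-0.5,0]},{"fingers":0.7,"translation":[0.6,108,0.6],"twist":[0,-0.5,0]},{"fingers":0.7,"translation":[0.6,115,0.6],"twist":[0,-0.5,0]},{"fingers":0.7,"translation":[0.6,115,0.6],"twist":[0,-0.5,0]},{"fingers":0.7,"translation":[0.6,115,0.6],"twist":[0,-0.5,0]}]' 40
python3 - <<'E'
from h import *
from bench import robot
import pickle
o=robot.get_obs();print(o['t'],o['tcp_pos'],o['force'])
goto(o,[.5833,.3283,-.03],down(114.85))
c=robot.get_calibration('wrist');i=robot.read_camera('wrist'); cv2.imwrite('pics/w15.png',i); pickle.dump((o,c,i),open('w15.pkl','wb'))
E
```

```text
translation [  0.5 119.9   0.5] twist [-0.08 -0.35  0.1 ] |t| 119.9 |a| 0.4
t: 14.7
tcp_pos: [0.585, 0.3292, -0.0127]
ee_rot: [0.691, -0.689, -0.155, 0.152]
force: [0.0, 0.2, 0.1]
grip_width: 0.0729
14.7 [ 0.58500322  0.32922067 -0.01267598] [0.04657308 0.15267834 0.14295142]
translation [-2.  17.3 -0.1] twist [-0.07  0.25  0.31] |t| 17.4 |a| 0.4
```

View pics/w15.png

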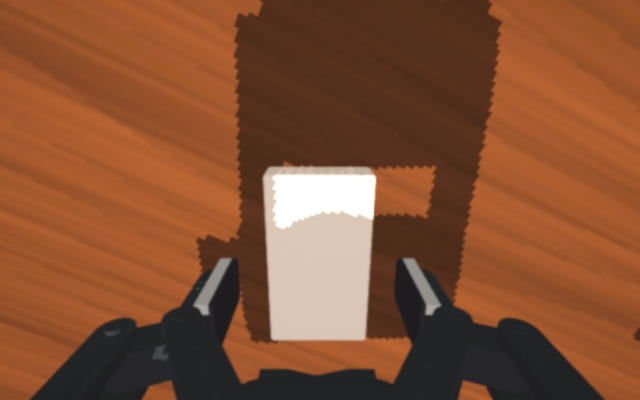

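```bash
python3 -m creep '[{"fingers":0.7,"translation":[-2,6,0],"twist":[0,0.2,0.3]},{"fingers":0.7,"translation":[-2,11,0],"twist":[0,0.2,0.3]},{"fingers":0.7,"translation":[-2,14,0],"twist":[0,0.2,0.3]},{"fingers":0.7,"translation":[-2,14,0],"twist":[0,0.2,0.3]}]' 40
python3 - <<'E'
from h import *
from bench import robot
import pickle
o=robot.get_obs();print(o['t'],o['tcp_pos'],o['force'])
goto(o,[.5833,.3283,-.03],down(114.85))
c=robot.get_calibration('wrist');i=robot.read_camera('wrist'); cv2.imwrite('pics/w16.png',cv2.resize(i[150:380,180:460],None,fx=2.5,fy=2.5)); pickle.dump((o,c,i),open('w16.pkl','wb'))
E
```

```text
t: 15.25
tcp_pos: [0.5814, 0.3276, -0.0294]
ee_rot: [0.691, -0.69, -0.151, 0.154]
force: [0.1, -0.4, 0.8]
grip_width: 0.073
15.25 [ 0.581449    0.32761289 -0.02943371] [ 0.07190183 -0.35306589  0.7800052 ]
translation [ 2.   0.6 -0.2] twist [-0.07  0.07 -0.25] |t| 2.1 |a| 0.3
```

View pics/w16.png

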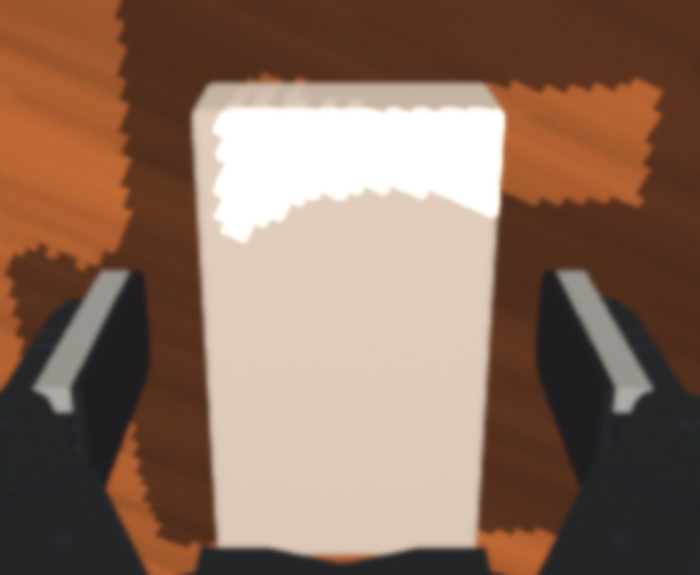

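```bash
python3 -m creep '[{"fingers":0.0,"translation":[0.5,0,0],"twist":[0,0,0]},{"fingers":-0.5,"translation":[0.5,0,0],"twist":[0,0,0]},{"fingers":-0.5,"translation":[0.5,0,0],"twist":[0,0,0]},{"fingers":-0.5,"translation":[0.5,0,0],"twist":[0,0,0]}]' 50
python3 - <<'E'
from h import *
from bench import robot
import pickle
o=robot.get_obs();print(o['t'],o['tcp_pos'],o['force'],o['grip_width'])
goto(o,[.5833,.3283,-.03],down(114.85))
c=robot.get_calibration('wrist');i=robot.read_camera('wrist'); cv2.imwrite('pics/w17.png',cv2.resize(i[150:380,180:460],None,fx=2.5,fy=2.5)); pickle.dump((o,c,i),open('w17.pkl','wb'))
E
```

```text
t: 15.8
tcp_pos: [0.5829, 0.3282, -0.0282]
ee_rot: [0.691, -0.69, -0.152, 0.153]
force: [1.0, 0.8, 2.3]
grip_width: 0.0483
15.8 [ 0.58287673  0.32823479 -0.02820752] [0.99795797 0.83105499 2.31222754] 0.04832963700988132
translation [ 0.4  1.8 -0.1] twist [-0.07  0.06 -0.11] |t| 1.8 |a| 0.1
```

View pics/w17.png

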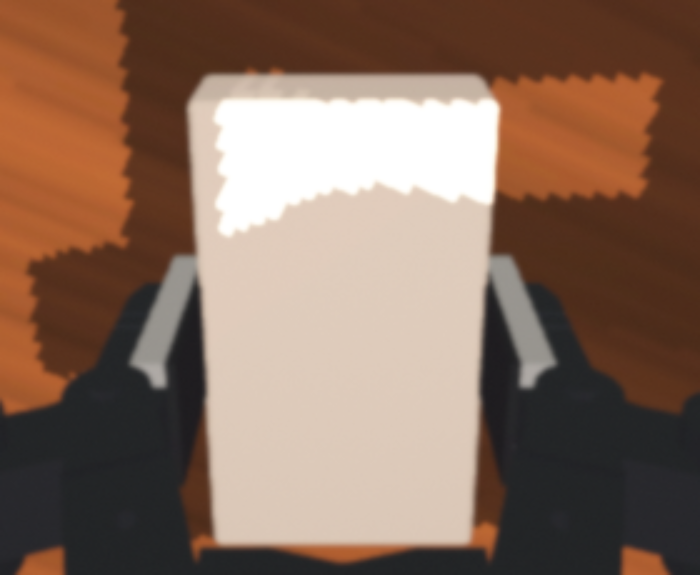

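```bash
python3 - <<'E'
from h import *
import pickle
o,c,i=pickle.load(open('w17.pkl','rb')); R=toolR(o)
s=cv2.cvtColor(i,cv2.COLOR_BGR2HSV)[:,:,1].astype(float); g=cv2.cvtColor(i,cv2.COLOR_BGR2GRAY).astype(float)
print(g[174:196,300:340].mean(1).round().astype(int).tolist())
print(s[360:374,300:330].mean(1).round().astype(int).tolist(), g[360:374,300:340].mean(1).round().astype(int).tolist())
def fit(pts): 
    vx,vy,x,y=cv2.fitLine(np.float32(pts),cv2.DIST_HUBER,0,.01,.01).ravel(); return np.array([-vy,vx,-(-vy*x+vx*y)])
L=fit([(cross(s[v,240:275],95,240)[-1],v) for v in range(196,248,2)])
Rr=fit([(cross(s[v,360:390],95,360)[0],v) for v in range(196,248,2)])
T=fit([(u,cross(g[184:200,u],225,184)[0]) for u in range(272,370,3)])
B=fit([(u,cross(s[355:374,u],90,355)[0]) for u in range(275,300,2)]+[(u,cross(s[355:374,u],90,355)[0]) for u in range(335,365,2)])
def X(a,b): p=np.cross(a,b); return p[:2]/p[2]
px=[X(T,L),X(T,Rr),X(B,Rr),X(B,L)]; print(np.round(px,1).tolist())
W=onz(c,px,.018); print([np.linalg.norm(W[k]-W[(k+1)%4]).round(4) for k in range(4)])
C=(R.T@(W-o['tcp_pos']).T).T*1000; print(C.round(2)); print('ctr tool',C.mean(0).round(2))
for a,b in ((0,3),(1,2)):
    d=C[b]-C[a]; print('long axis vs tool x deg',np.degrees(np.arctan2(d[2],d[0])).round(2))
d=C[1]-C[0]; print('short axis vs tool z',np.degrees(np.arctan2(-d[0],d[2])).round(2))
E
```

```text
[58, 58, 58, 58, 66, 104, 154, 177, 181, 182, 183, 184, 184, 185, 189, 211, 239, 252, 255, 255, 255, 255]
[41, 41, 41, 41, 41, 42, 50, 77, 129, 172, 184, 183, 174, 148] [204, 204, 203, 203, 203, 202, 195, 172, 140, 118, 110, 101, 88, 71]
[[253.8000030517578, 188.6999969482422], [379.5, 190.0], [369.20001220703125, 367.70001220703125], [265.0, 367.5]]
[np.float64(0.0499), np.float64(0.0893), np.float64(0.0503), np.float64(0.0897)]
[[-44.85 -46.15 -25.81]
 [-44.34 -46.09  24.1 ]
 [ 45.   -46.27  24.54]
 [ 44.89 -46.32 -25.72]]
ctr tool [  0.17 -46.21  -0.72]
long axis vs tool x deg 0.06
long axis vs tool x deg 0.28
short axis vs tool z -0.58
```

```bash
python3 -m creep '[{"fingers":-0.5,"translation":[0,-20,0],"twist":[0,0,0]},{"fingers":-0.5,"translation":[0,-70,0],"twist":[0,0,0]},{"fingers":-0.5,"translation":[0,-125,0],"twist":[0,0,0]},{"fingers":-0.5,"translation":[0,-180,0],"twist":[0,0,0]},{"fingers":-0.5,"translation":[0,-180,0],"twist":[0,0,0]}]' 50
cat >> h.py <<'E'
TI=np.array([.2,-28.2,-.7])/1000   # tile origin in the tool
def tigoto(o,x,y,z):
    R=axes(-n,ry); goto(o,row2w(x/1000,y/1000,z/1000)-R@TI,R)
def tinow(o):
    R=toolR(o); p=w2row(o['tcp_pos']+R@TI)*1000
    print('tile in row mm',p.round(2),'rot err deg',Ro.from_matrix(axes(-n,ry).T@R).as_rotvec(degrees=True).round(2),'F row',(np.c_[rx,ry,n].T@o['force']).round(1),'t',o['t'],'w',o['grip_width'])
E
python3 - <<'E'
from h import *
from bench import robot
o=robot.get_obs(); tinow(o); print(o['tcp_pos'],o['force'],o['qpos']); tigoto(o,72,0,70)
E
```

```text
t: 16.48
tcp_pos: [0.5862, 0.3296, 0.1593]
ee_rot: [0.692, -0.689, -0.156, 0.15]
force: [0.9, -0.4, -2.2]
grip_width: 0.0486
tile in row mm [-35.97 291.88 140.97] rot err deg [  8.53 -37.4   23.6 ] F row [-0.  -0.2 -2.4] t 16.475 w 0.04860913192259972
[0.58617246 0.32960978 0.15934674] [ 0.91747236 -0.41569116 -2.20855972] [ 4.31945120e-01  1.95119615e-01  1.64409678e+00  1.16913954e-03
  1.29347501e+00 -1.57413814e+00]
translation [ -69.9   15.2 -316. ] twist [ -8.53  37.4  -23.6 ] |t| 324.0 |a| 45.0
```

```bash
python3 -m creep '[{"fingers":-0.5,"translation":[-47,10,-211],"twist":[-5.7,25,-15.7]},{"fingers":-0.5,"translation":[-47,10,-211],"twist":[-5.7,25,-15.7]},{"fingers":-0.5,"translation":[-47,10,-211],"twist":[-5.7,25,-15.7]},{"fingers":-0.5,"translation":[-70,15,-316],"twist":[-8.5,37.4,-23.6]},{"fingers":-0.5,"translation":[-70,15,-316],"twist":[-8.5,37.4,-23.6]},{"fingers":-0.5,"translation":[-70,15,-316],"twist":[-8.5,37.4,-23.6]},{"fingers":-0.5,"translation":[-70,15,-316],"twist":[-8.5,37.4,-23.6]},{"fingers":-0.5,"translation":[-70,15,-316],"twist":[-8.5,37.4,-23.6]}]' 50
python3 - <<'E'
from h import *
from bench import robot
o=robot.get_obs(); tinow(o); print(o['qpos'],o['qd'].round(2)); tigoto(o,65,0,30)
E
```

```text
t: 17.48
tcp_pos: [0.6522, 0.0132, 0.1355]
ee_rot: [-0.667, 0.706, 0.07, 0.226]
force: [-0.2, 0.7, -3.2]
grip_width: 0.0486
tile in row mm [65.7  -1.15 64.62] rot err deg [-0.32 -0.24  0.63] F row [-1.7  0.6 -2.7] t 17.475 w 0.048580582209133465
[-0.01917628 -0.05847397  2.00098452 -0.12986195  0.78737641 -1.2906998 ] [ 0.01 -0.   -0.01 -0.   -0.   -0.  ]
translation [ 0.  34.6  1.5] twist [ 0.32  0.24 -0.63] |t| 34.7 |a| 0.7
```

```bash
python3 -m creep '[{"fingers":-0.5,"translation":[0,22,1.5],"twist":[0.3,0.2,-0.6]},{"fingers":-0.5,"translation":[0,44,1.5],"twist":[0.3,0.2,-0.6]},{"fingers":-0.5,"translation":[0,44,1.5],"twist":[0.3,0.2,-0.6]},{"fingers":-0.5,"translation":[0,44,1.5],"twist":[0.3,0.2,-0.6]}]' 50
python3 - <<'E'
from h import *
from bench import robot
import pickle
o=robot.get_obs(); tinow(o)
c=robot.get_calibration('wrist');i=robot.read_camera('wrist'); cv2.imwrite('pics/w18.png',cv2.resize(i[40:380,180:460],None,fx=2.2,fy=1.7)); pickle.dump((o,c,i),open('w18.pkl','wb'))
o=robot.get_obs(); tinow(o)
E
```

```text
t: 17.98
tcp_pos: [0.6708, 0.0101, 0.0968]
ee_rot: [-0.668, 0.703, 0.074, 0.231]
force: [0.4, -0.9, -1.5]
grip_width: 0.0487
tile in row mm [66.07 -0.11 21.5 ] rot err deg [-0.02 -0.04 -0.08] F row [-0.1 -0.7 -1.7] t 17.975 w 0.04873185796816437
tile in row mm [66.58 -0.28 21.86] rot err deg [-0.02 -0.02 -0.13] F row [-0.9  0.1 -1.9] t 18.025 w 0.04863187321639481
```

View pics/w18.png

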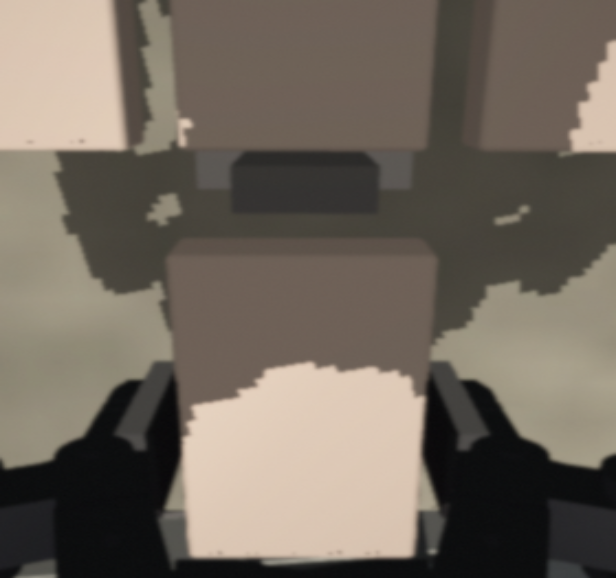

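```bash
python3 -m creep '[{"fingers":-0.5,"translation":[0,9,0],"twist":[0,0,0.1]},{"fingers":-0.5,"translation":[-3,17,0],"twist":[0,0,0.1]},{"fingers":-0.5,"translation":[-5,17,0],"twist":[0,0,0.1]},{"fingers":-0.5,"translation":[-5,17,0],"twist":[0,0,0.1]}]' 50
python3 - <<'E'
from h import *
from bench import robot
import pickle
o=robot.get_obs(); tinow(o)
c=robot.get_calibration('wrist');i=robot.read_camera('wrist'); cv2.imwrite('pics/w19.png',cv2.resize(i[40:380,180:460],None,fx=2.2,fy=1.7)); pickle.dump((o,c,i),open('w19.pkl','wb'))
o=robot.get_obs(); tinow(o)
E
```

```text
t: 18.52
tcp_pos: [0.6727, 0.0084, 0.078]
ee_rot: [-0.668, 0.704, 0.072, 0.231]
force: [0.5, -0.0, -2.8]
grip_width: 0.0488
tile in row mm [60.26 -1.3   3.55] rot err deg [-0.07  0.03  0.1 ] F row [-0.8  0.1 -2.7] t 18.525 w 0.04884629662370709
tile in row mm [60.72 -1.26  3.82] rot err deg [-0.07  0.03  0.06] F row [-0.9 -0.5 -2. ] t 18.575 w 0.049237869590688335
```

View pics/w19.png

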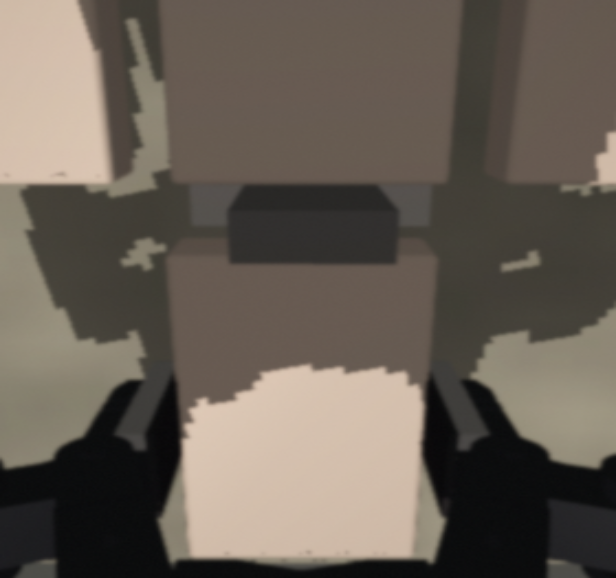

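```bash
cat > meas.py <<'E'
from h import *
import pickle,sys
def rr(c,px,z): return w2row(onplane(c,[px],ORG+n*z,n)[0])*1000
def edge(p,x0,w=2):
    k=np.abs(np.diff(p)); j=k.argmax(); s=slice(max(0,j-w),j+w+1); return x0+(np.arange(len(k))[s]+.5)@k[s]/k[s].sum()
if __name__=="__main__":
    f,ztile,vm0,vm1,vt0,vt1=sys.argv[1],float(sys.argv[2]),*map(int,sys.argv[3:7])
    o,c,i=pickle.load(open(f,'rb')); s=cv2.cvtColor(i,cv2.COLOR_BGR2GRAY).astype(float)
    A=[];B=[]
    for v in range(vm0,vm1):   # fixed middle tile sides, top face
        A.append((rr(c,(edge(s[v,245:268],245),v),.018)[:2],rr(c,(edge(s[v,375:400],375),v),.018)[:2]))
    for v in range(vt0,vt1):
        B.append((rr(c,(edge(s[v,250:268],250),v),ztile+.018)[:2],rr(c,(edge(s[v,366:388],366),v),ztile+.018)[:2]))
    for nm,Q in (('fixed',A),('loose',B)):
        Q=np.array(Q); 
        for k,side in ((0,'img left'),(1,'img right')):
            x,y=Q[:,k].T; p=np.polyfit(x,y,1); r=y-np.polyval(p,x); ok=np.abs(r)<2*r.std()+.05; p=np.polyfit(x[ok],y[ok],1)
            print(nm,side,'y',np.median(y[ok]).round(2),'slope deg',np.degrees(np.arctan(p[0])).round(2),'res',r.std().round(2),'x',x.min().round(0),x.max().round(0))
        print('  mid',np.median(Q[:,:,1].mean(1)).round(2),'width',np.median(np.abs(Q[:,0,1]-Q[:,1,1])).round(2))
E
python3 meas.py w19.pkl .0037 100 145 196 240
```

```text
fixed img left y -24.71 slope deg -6.63 res 0.87 x -18.0 -1.0
fixed img right y 24.53 slope deg -0.08 res 0.06 x -18.0 -1.0
  mid -0.1 width 49.24
loose img left y -25.87 slope deg -0.04 res 0.06 x 19.0 37.0
loose img right y 23.08 slope deg 0.1 res 0.05 x 19.0 37.0
  mid -1.4 width 48.96
```

```bash
python3 -m creep '[{"fingers":-0.5,"translation":[0,1.2,1.3],"twist":[0,0,0]},{"fingers":-0.5,"translation":[-1.5,2.4,1.3],"twist":[0,0,0]},{"fingers":-0.5,"translation":[-3,2.4,1.3],"twist":[0,0,0]},{"fingers":-0.5,"translation":[-3,2.4,1.3],"twist":[0,0,0]},{"fingers":-0.5,"translation":[-3,2.4,1.3],"twist":[0,0,0]}]' 50
python3 - <<'E'
from h import *
from bench import robot
import pickle
o=robot.get_obs(); tinow(o)
c=robot.get_calibration('wrist');i=robot.read_camera('wrist'); cv2.imwrite('pics/w20.png',cv2.resize(i[40:380,180:460],None,fx=2.2,fy=1.7)); pickle.dump((o,c,i),open('w20.pkl','wb'))
o=robot.get_obs(); tinow(o)
E
python3 meas.py w20.pkl .0012 115 147 196 240
```

```text
t: 19.2
tcp_pos: [0.6718, 0.0101, 0.0751]
ee_rot: [-0.668, 0.704, 0.072, 0.231]
force: [0.1, 0.7, -1.9]
grip_width: 0.0486
tile in row mm [57.83  0.13  1.48] rot err deg [-0.06  0.03  0.05] F row [-0.9  0.7 -1.7] t 19.2 w 0.048611801667022364
tile in row mm [57.89  0.11  1.5 ] rot err deg [-0.06  0.03  0.05] F row [-1.1  0.7 -1.9] t 19.25 w 0.048856232472893134
fixed img left y -24.62 slope deg 7.14 res 0.29 x -15.0 -3.0
fixed img right y 24.51 slope deg -0.34 res 0.05 x -15.0 -3.0
  mid -0.03 width 49.17
loose img left y -24.55 slope deg -0.1 res 0.06 x 16.0 35.0
loose img right y 24.59 slope deg 0.07 res 0.06 x 16.0 35.0
  mid 0.01 width 49.15
```

View pics/w20.png

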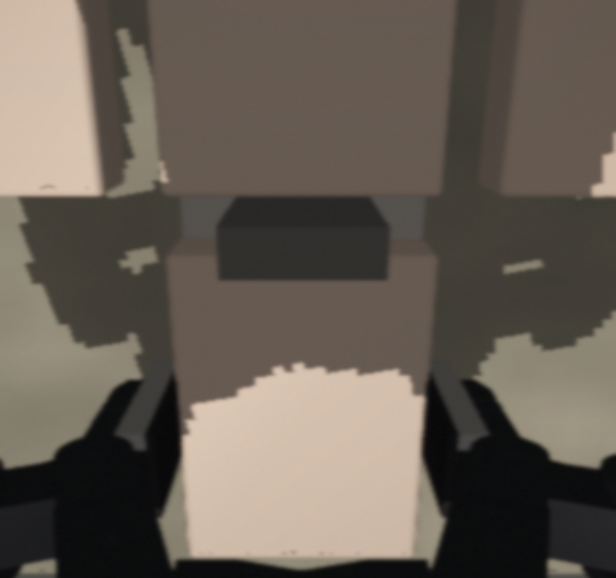

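Laterally aligned. Now lower to contact in small steps.

```bash
python3 -m creep '[{"fingers":-0.5,"translation":[-1,1,0],"twist":[0,0,0]},{"fingers":-0.5,"translation":[-1,1,0],"twist":[0,0,0]}]' 50 >/dev/null; python3 -c "
from h import *
from bench import robot
tinow(robot.get_obs())"
python3 -m creep '[{"fingers":-0.5,"translation":[-0.8,0.5,0],"twist":[0,0,0]},{"fingers":-0.5,"translation":[-0.8,0.5,0],"twist":[0,0,0]}]' 50 >/dev/null; python3 -c "
from h import *
from bench import robot
tinow(robot.get_obs())"
```

```text
tile in row mm [56.52  0.08  0.28] rot err deg [-0.07  0.03  0.08] F row [-0.9 -0.3 -1.6] t 19.5 w 0.04900227777593839
tile in row mm [55.89  0.11 -0.09] rot err deg [-0.07  0.03  0.07] F row [-1.3 -0.5 -2.7] t 19.75 w 0.04871146169734893
```

```bash
python3 -m creep '[{"fingers":-0.5,"translation":[-0.5,0.5,0],"twist":[0,0,0]},{"fingers":-0.5,"translation":[-0.5,0.5,0],"twist":[0,0,0]}]' 50 >/dev/null; python3 -c "
from h import *
from bench import robot
tinow(robot.get_obs())"
python3 -m creep '[{"fingers":-0.5,"translation":[-0.5,0.5,0],"twist":[0,0,0]},{"fingers":-0.5,"translation":[-0.5,0.5,0],"twist":[0,0,0]}]' 50 >/dev/null; python3 -c "
from h import *
from bench import robot
tinow(robot.get_obs())"
```

```text
tile in row mm [55.92  0.12 -0.18] rot err deg [-0.06  0.03  0.02] F row [-1.1 -0.8  2.4] t 20.0 w 0.04909920626950205
tile in row mm [55.96  0.12 -0.18] rot err deg [-0.06  0.03 -0.02] F row [-1.8 -2.4  7.3] t 20.25 w 0.048808441162995805
```

```bash
python3 -m creep '[{"fingers":-0.5,"translation":[-0.3,-0.7,0],"twist":[0,0,0]},{"fingers":-0.5,"translation":[-0.8,-0.7,0],"twist":[0,0,0]},{"fingers":-0.5,"translation":[-0.8,-0.7,0],"twist":[0,0,0]}]' 50 >/dev/null; python3 -c "
from h import *
from bench import robot
tinow(robot.get_obs())"
```

```text
tile in row mm [54.82  0.25 -0.15] rot err deg [-0.04  0.04 -0.02] F row [0.1 0.2 1.7] t 20.625 w 0.04862788836562462
```

```bash
python3 -m creep '[{"fingers":-0.5,"translation":[-0.6,0,0],"twist":[0,0,0]},{"fingers":-0.5,"translation":[-0.6,0,0],"twist":[0,0,0]}]' 50 >/dev/null; python3 - <<'E'
from h import *
from bench import robot
import pickle
o=robot.get_obs(); tinow(o)
c=robot.get_calibration('wrist');i=robot.read_camera('wrist'); cv2.imwrite('pics/w21.png',cv2.resize(i[40:380,180:460],None,fx=2.2,fy=1.7)); pickle.dump((o,c,i),open('w21.pkl','wb'))
o=robot.get_obs(); tinow(o)
E
python3 meas.py w21.pkl 0 115 150 196 240
```

```text
tile in row mm [54.45  0.26 -0.11] rot err deg [-0.04  0.03 -0.04] F row [ 2.7  0.2 -0.4] t 20.875 w 0.04877978955159297
tile in row mm [54.45  0.23 -0.12] rot err deg [-0.04  0.04 -0.04] F row [ 3.6  0.6 -1.3] t 20.925 w 0.048672483328495206
fixed img left y -24.62 slope deg 1.07 res 0.14 x -18.0 -6.0
fixed img right y 24.52 slope deg -0.22 res 0.05 x -18.0 -6.0
  mid -0.04 width 49.11
loose img left y -24.34 slope deg -0.15 res 0.36 x 13.0 32.0
loose img right y 24.64 slope deg -0.1 res 0.06 x 13.0 32.0
  mid 0.15 width 49.0
```

View pics/w21.png

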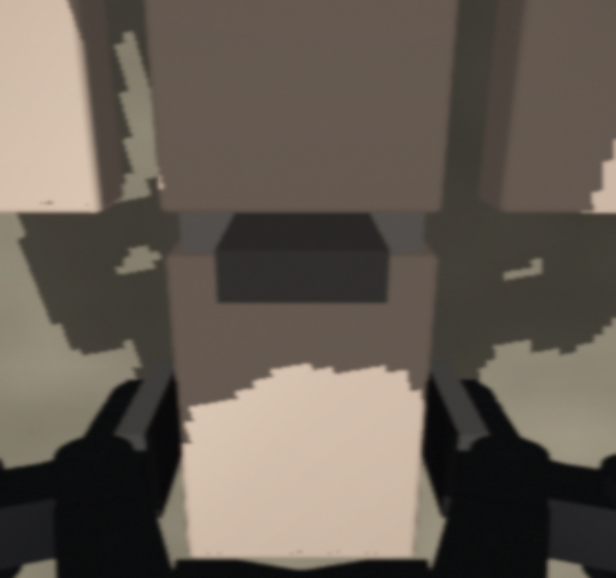

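```bash
python3 -m creep '[{"fingers":-0.5,"translation":[0.3,0.5,0],"twist":[0,0,0]},{"fingers":-0.5,"translation":[0.3,0.5,0],"twist":[0,0,0]},{"fingers":0.6,"translation":[0.3,0.5,0],"twist":[0,0,0]},{"fingers":0.6,"translation":[0.3,0.5,0],"twist":[0,0,0]},{"fingers":0.6,"translation":[0.3,0.5,0],"twist":[0,0,0]}]' 20; python3 - <<'E'
from h import *
from bench import robot
import pickle
o=robot.get_obs(); tinow(o)
c=robot.get_calibration('wrist');i=robot.read_camera('wrist'); cv2.imwrite('pics/w22.png',cv2.resize(i[40:380,180:460],None,fx=2.2,fy=1.7)); pickle.dump((o,c,i),open('w22.pkl','wb'))
E
```

```text
t: 21.55
tcp_pos: [0.6687, 0.0107, 0.0705]
ee_rot: [-0.668, 0.704, 0.072, 0.23]
force: [-0.2, 0.4, 0.3]
grip_width: 0.0686
tile in row mm [ 5.307e+01  2.000e-02 -1.350e+00] rot err deg [-0.08  0.02  0.14] F row [-0.1  0.3  0.3] t 21.55 w 0.06862434193618044
```

View pics/w22.png

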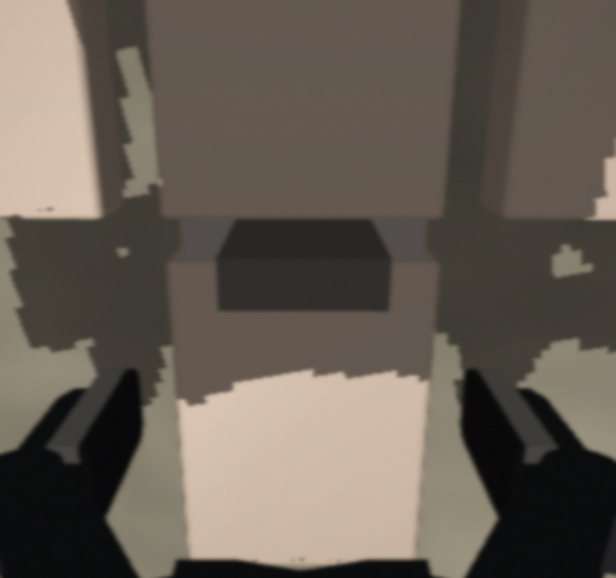

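```bash
python3 -m creep '[{"fingers":0.6,"translation":[0.5,-8,0],"twist":[0,0,0]},{"fingers":0.6,"translation":[0.5,-30,0],"twist":[0,0,0]},{"fingers":0.6,"translation":[0,-70,0],"twist":[0,0,0]},{"fingers":0.6,"translation":[-20,-110,0],"twist":[0,0,0]},{"fingers":0.6,"translation":[-40,-130,0],"twist":[0,0,0]},{"fingers":0.6,"translation":[-40,-130,0],"twist":[0,0,0]},{"fingers":0.6,"translation":[-40,-130,0],"twist":[0,0,0]}]' 20; python3 - <<'E'
from h import *
from bench import robot
import pickle
o=robot.get_obs(); print(o['force'])
c=robot.get_calibration('wrist');i=robot.read_camera('wrist'); cv2.imwrite('pics/w23.png',cv2.resize(i[20:320,200:440],None,fx=2.4,fy=2)); pickle.dump((o,c,i),open('w23.pkl','wb'))
s=robot.read_camera('side'); cv2.imwrite('pics/s23.png',cv2.resize(s[140:240,310:450],None,fx=5,fy=5,interpolation=cv2.INTER_CUBIC))
E
```

```text
t: 22.48
tcp_pos: [0.5808, 0.0315, 0.1724]
ee_rot: [-0.668, 0.704, 0.072, 0.231]
force: [0.9, 1.0, -0.1]
grip_width: 0.0685
[ 0.87134367  1.03331765 -0.09765577]
```

View pics/w23.png

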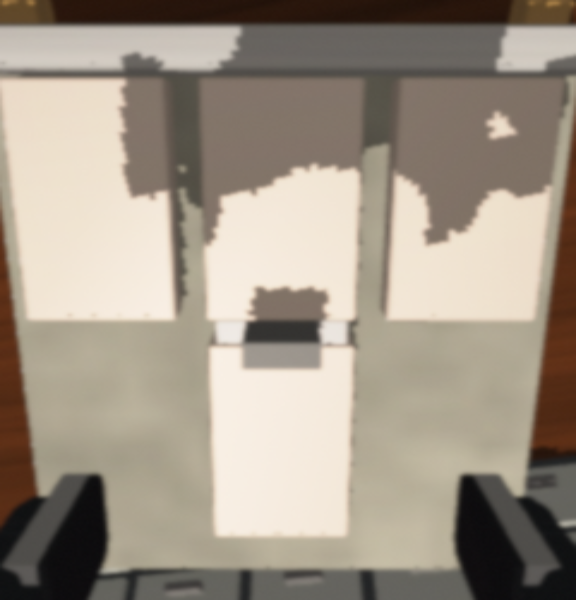

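View pics/s23.png

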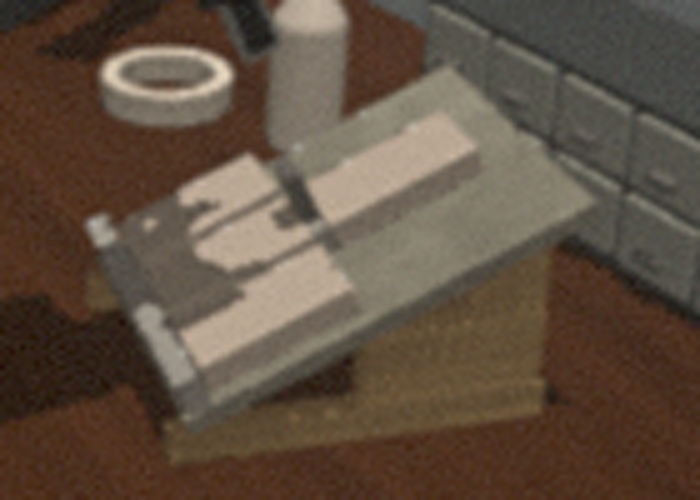

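```bash
python3 - <<'E'
from meas import *
o,c,i=pickle.load(open('w23.pkl','rb')); g=cv2.cvtColor(i,cv2.COLOR_BGR2GRAY).astype(float)
def side(rows,a,b,lev=207,last=False):
    P=[]
    for v in rows:
        k=cross(g[v,a:b],lev,a)
        if len(k): P.append(rr(c,(k[-1] if last else k[0],v),.018)[:2])
    P=np.array(P); p=np.polyfit(*P.T,1); return P[:,1].mean().round(2),np.degrees(np.arctan(p[0])).round(2),np.std(P[:,1]-np.polyval(p,P[:,0])).round(2)
print('fixed L',side(range(150,176),275,292),'R',side(range(125,176),342,356))
print('loose L',side(range(205,280),278,298),'R',side(range(205,280),338,354))
def vedge(us,a,b,last=False):
    P=[]
    for u in us:
        k=cross(g[a:b,u],207,a)
        if len(k): P.append(rr(c,(u,k[-1] if last else k[0]),.018)[:2])
    P=np.array(P); p=np.polyfit(P[:,1],P[:,0],1); r=P[:,0]-np.polyval(p,P[:,1]); ok=abs(r)<.4; p=np.polyfit(P[ok,1],P[ok,0],1); return P[ok,0].mean().round(2),np.degrees(np.arctan(p[0])).round(2)
print('fixed upper edge x',vedge(list(range(215,265))+list(range(372,415)),172,190))
print('loose upper edge x',vedge(range(294,340),275,295))
print('loose lower edge x',vedge(list(range(290,300))+list(range(336,345)),184,198,True))
E
```

```text
fixed L (np.float64(-24.28), np.float64(0.28), np.float64(0.07)) R (np.float64(24.08), np.float64(0.2), np.float64(0.1))
loose L (np.float64(-24.28), np.float64(-0.21), np.float64(0.11)) R (np.float64(24.26), np.float64(-0.03), np.float64(0.14))
fixed upper edge x (np.float64(-0.31), np.float64(-0.06))
loose upper edge x (np.float64(99.61), np.float64(-0.07))
loose lower edge x (np.float64(11.18), np.float64(0.29))
```

```bash
python3 -c "
from bench import robot
print(robot.get_obs()['t']); print(robot.sign_off())"
```

```text
22.575
the job is handed in; nothing more can be done
None
```

The spacer stands against the upper edge of the middle tile. The loose tile lies above it with its lower edge against the spacer, and I handed the job in at t = 22.6 s with the gripper clear of everything.

Last checks from the wrist camera, taken after letting go and backing off:
- **Gap:** the tile's upper edge measures 99.9 mm above the fixed edge, where 100 mm is ideal. The two edges are parallel to about 0.01°.
- **Alignment:** the loose tile's sides are about 0.1 mm off the middle tile's.
- **Spacer:** it was centred to about 0.3 mm and seated, measured just before I released it. The later pictures show it still standing in the gap.

Things that failed or disagreed:
- **First grasp:** the first try at the spacer closed on nothing. In the pictures the fingertips sit about 33 mm behind the stated TCP, so I worked with that offset from then on.
- **Tile's lower edge:** it measured 11.2 mm instead of 10 mm. I put this down to the bright tab and spacer reflections in the narrow strip, because the upper edge and the felt contact (about 4 N) both point to a snug 10 mm.
- **Side angles:** the side lines of the fixed and loose tiles differed by 0.2–0.5°. The end edges agreed much better.

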